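# Pack and lock the parts chest at the swap meet

## Robot

A 7-joint arm with a two-finger parallel gripper is mounted at the origin on the work surface. World frame = base frame: x ahead of the robot, y to its left, z up, the work surface at z = 0. Lengths are in mm, angles in rad, forces in N, time in s.
With the tool pointing down it reaches from about 400 to 750 mm from the base axis. Payload 19.5 kg.
Tool frame: the origin (TCP) lies on the centre line of the jaws, within the pads' length; the fingertips stand 11 mm ahead of it and the grasp point (between the pads) lies 8 mm behind it; z points along the fingers, y is the line along which they close (so a half turn about z gives the same grasp; the last joint's range is limited). The gripper opens to 85 mm and grips with 20 to 120 N. Pads are 22 mm wide; open, the fingers measure 114 mm over their backs; the gripper's body (76 mm by 85 mm) begins 54 mm behind the grasp point. The pads swing forward as they close: fully open they stand 13 mm farther back than shut.
Start: joints at [-1.335, 0.707, -0.028, 1.485, 0.022, 0.951, -0.075], TCP at [157.676, 552.93, 213.368] pointing down, gripper open.
Joint ranges: [-2.71, 2.71], [-0.32, 2.16], [-1.57, 1.52], [0, 2.45], [-1.46, 4.6], [0, 2.02], [-2.83, 2.83]. Speed limits (rad/s): [1.89, 1.89, 2.57, 2.57, 3.01, 3.01, 3.01].

## Interface

Orientations are given as [roll, pitch, yaw] about the fixed x, y, z axes, in that order (R = Rz(yaw) Ry(pitch) Rx(roll)).
In Python, from rig import r gives the robot as it stands. The module is installed in compiled form; this text tells all that it offers.
- The arm moves only by the shell command python3 -m crank 'ROWS'. ROWS is JSON, a list that holds one entry, the list of rows, each a list of 5 numbers: the shift along the tool's x, y, z in m, then the turn about the tool's z in degrees, then the opening, from -1 (shut) to 1 (fully open). A call has 1 to 12 rows; each row is the pose to reach, as a shift and turn from the pose commanded when the call began, along the tool's axes at that moment; what a row does not reach only later rows make up. A row lasts 1/8 s, in which the tool goes at most 62.5 mm and 10.7 degrees, less where a joint would pass 70% of its speed; a pose out of reach is approached as far as the arm can. A call with a gripper value outside its range is refused whole. The fingers move at their own pace and stop on an object; the grip force is fixed at half the most. Time passes only in rows, so rows that repeat a pose let the fingers close. It gives the time, the measured TCP pose, the force, the opening and the grip force at its end, in the units of the state.
- r.get_state(): the state, without advancing time (a new reading comes with each control period).
- r.read_camera(name): name is "side" or "top" or "wrist"; returns the picture (400x640x3 uint8, red, green, blue); there is no depth.
- r.get_calibration(name): a dict with "intrinsics" (3x3 intrinsics, pixels), "D" ([k1, k2, p1, p2, k3] as OpenCV has them; the pictures are not rectified), "rvec" (rotation vector, rad) and "tvec" (3), from world to camera coordinates, as OpenCV has them; the wrist camera has in their place "tool_from_camera" (4x4, takes a point from camera to tool coordinates, whose origin is the TCP and whose axes are the flange's). Camera axes: x right, y down, z forward; pixel columns grow to the right and rows downward; lengths in mm; the calibration is good to about 2 mm. A picture is of the moment at which its call begins: read the wrist's pose just before it. get_calibration takes no time and is no camera call.
- r.close_job(): hands the job in; it is judged then, once.
Trained networks look in the newest picture that a camera, given by its name, has taken for a name from the list of things; names that differ only in an ending like _2 or _b are one class to them, and where a whole thing is asked for, a point or a joint stands for the part that bears it (a point fixed in the world has none). Each returns a list of dicts, best first, with "score" (0 to 1); they miss things now and then, are a little off and sometimes report something else, mostly with a low value. They report only what shows in the picture. A call takes as long as a camera call. They do not tell look-alikes from the thing itself.
- r.search_frame(camera, query): "point" ([x, y, z] in mm, in the coordinates of the camera as it stood for that picture, good to about 4 mm: the middle of the surface that is visible of it).
- r.regions_of(camera, query): "mask" (400x640 bool, what is visible of it).
- r.tip_of(camera, query): "point" ([x, y, z] in mm, in the coordinates of the camera as it stood for that picture, good to about 4 mm: a listed point, or the origin of a listed thing).
The state is a dict: "time": time; "q": joint angles; "dq": joint speeds; "tau": joint torques, N m; "tcp_pos": TCP position; "tool_rot": TCP orientation; "force": force on the tool from outside, world axes, zero at the start; "wrist_torque": the same for the moment, N m; "opening": finger opening in mm; "grip_force": force on a finger pad.
Only numpy, scipy, OpenCV 4.12 (cv2) and the standard library are available. Lean on these libraries where they do the work, as an engineer would, in place of code of your own. Each camera call takes 0.05 s, during which the arm holds its last target. There are 200 camera calls.

## Task

The swap meet is over: put every black power adapter lying on the table into the top compartment of the grey steel parts chest, push the chest's drawer fully home and shut the lid. Then draw the key out of the small cash box, push it fully into the lock in the chest's lid, turn it clockwise to the stop so that the chest is locked, pull the key out again and leave it lying in the steel dish. Leave the other things on the table where they are.

Things in the scene. Friction and masses are not known exactly. Their poses are not given: they have to be found in the camera images.
- chest: Grey steel parts chest, fixed: 170 mm deep (x), 350 mm wide (y), 118 mm high without the lid, of 4 mm sheet. Origin at the centre of its underside, z up. The drawer side (front) faces its own -x; the lid is hinged along its back (+x) top edge. A strike plate, 50 mm wide, sticks 7 mm inwards from the middle of the front wall, 105 to 112 mm above the table.
- chest_floor (a point): Centre of the floor of the chest's open top compartment, 50 mm above the table. The compartment is 162 mm (x) by 342 mm (y) inside, its wall tops 68 mm above the floor. Axes as the chest's.
- lid (a joint): Lid angle, rad: 0 shut, grows as it opens; about 1.5 is upright. A stiff friction hinge holds it where it is left; 3 to 5 N at its front edge move it. A 10 mm thick plate, 350 mm wide, reaching 173 mm from the hinge axis (3 mm past the chest's front); shut, its top is 128 mm above the table and the lock barrel under it reaches down to 100 mm above the table.
- lid_hinge (a point): On the lid's hinge axis (parallel to the chest's y), middle of the chest's back top edge, at the level of the lid's underside, 118 mm above the table.
- lid_edge (a point): Middle of the lid's free front edge, half-way through its thickness.
- drawer (a joint): How far the shallow drawer under the compartment stands open, m: 0 fully home. It slides along the chest's x (pulled out towards -x) with about 2 N friction, and can simply be pushed.
- drawer_handle (a point): Middle of the outer side of the drawer's steel bar handle (112 mm long along the chest's y, 9 mm tall), 36 mm in front of the drawer's face and 26 mm above the table.
- lock (a joint): Angle of the lock plug in the chest's lid, rad: 0 unlocked, turns clockwise seen from above to its stop at 1.05 (locked). Stiff (0.06 N m), stays where left. The key goes in and out at any angle and has about 0.2 rad of play, turning that much before the plug follows. Turned with the lid shut, a cam under the lid goes beneath the strike plate and holds the lid.
- lock_face (a point): Centre of the keyway's mouth on the face of the brass lock plug (31 mm across, 3 mm proud of the lid's outer side), 140 mm from the hinge axis, mid-way along the lid. z points out of the lid, x along the keyway's long side (along the chest's x while unlocked). Keyway 14.4 mm (x) by 6.4 mm (y), 27 mm deep.
- key_center (a point): The key, loose, 30 g, at first upright in the cash box's lock: centre of its black plastic bow, 32 mm wide (x), 10 mm thick (y), 44 mm tall (z). Below the bow a steel blade 12 (x) by 4 (y) mm, 24 mm long, its last 9 mm tapered; its tip is 46 mm below this point. Fully in, the bow rests on the lock's face and this point is 22 mm above it. Either way round fits.
- cashbox: Small blue steel cash box, fixed, closed and locked: 118 mm (x) by 152 mm (y), 80 mm high, origin at the centre of its underside. Its lock is in its top at x = -28 mm, y = 0, keyway along its x; the plug does not turn. A carrying handle lies folded on top at x 3 to 37 mm, 7 mm high.
- dish: Round steel dish, loose, 124 mm across at the rim, 56 mm at the foot, 32 mm high, floor 4 mm thick. Origin at the centre of its underside.
- adapter_1_center (a point): A power adapter, a black plastic brick 72 mm (x) by 42 mm (y) by 30 mm (z), about 0.18 kg, with a grey-and-white label on top; centre of the brick. Two to four of them are there; None if absent.
- adapter_2_center (a point): A power adapter, a black plastic brick 72 mm (x) by 42 mm (y) by 30 mm (z), about 0.18 kg, with a grey-and-white label on top; centre of the brick. Two to four of them are there; None if absent.
- adapter_3_center (a point): A power adapter, a black plastic brick 72 mm (x) by 42 mm (y) by 30 mm (z), about 0.18 kg, with a grey-and-white label on top; centre of the brick. Two to four of them are there; None if absent.
- adapter_4_center (a point): A power adapter, a black plastic brick 72 mm (x) by 42 mm (y) by 30 mm (z), about 0.18 kg, with a grey-and-white label on top; centre of the brick. Two to four of them are there; None if absent.
- can: Bystander, loose: drink can in a dark foam sleeve, 119 mm tall, 72 mm across. Origin at the centre of its underside.
- tape: Bystander, loose: roll of packing tape lying flat, 96 mm across, 48 mm tall. Origin at the centre of its underside.
- handheld: Bystander, loose: black handheld radio lying flat, 120 x 58 x 34 mm, with a 130 mm stub aerial on its +x end. Origin under the middle of its case.
- carton_s: Bystander, loose: small white carton with a green band, 85 x 125 x 75 mm. Origin at the centre of its underside.
- meter: Bystander, loose: grey multimeter lying flat, 150 x 78 x 36 mm. Origin at the centre of its underside.
- driver: Bystander, loose: screwdriver with a black handle, lying along its x axis. Origin at the centre of its underside.
- relaybox: Bystander, loose: small aluminium box, 58 x 58 x 46 mm. Origin at the centre of its underside.
Mind the look-alikes: they are no part of the job. What is shaped like the part that bears adapter_4_center but pink or red is not meant.

How it is judged:
By the outcome, as a careful person would: the job done as asked, in the order asked, and still so for the second after the job is handed in, with the robot touching nothing.
Of adapter_1, adapter_2, adapter_3, adapter_4 only 2 to 4 are there at a start; the rules pass over those that are not, and their reading is None.
At some moment in a run one of adapter_1, adapter_2, adapter_3, adapter_4 may be knocked a few centimetres aside while the robot is not near it.
It also fails if it takes over 210 s, if anything falls off the work surface, if the arm or the gripper's body presses on something with over 40 N, if the wrist force passes 120 N, or if a joint passes its speed limit or range.

## Working session

There is one attempt and no reset: what is moved stays moved. The work goes in short steps, Python scripts to look and compute and a shell command to move; the robot and the scene stay as the last step left them, time stands still between calls to the robot, and variables do not carry over. Pictures are saved under pics/ and viewed, at most 17 in all, crops included, and the job is handed in when it is done.

```bash
mkdir -p pics; cat > h.py <<'E'
import numpy as np, cv2
from scipy.spatial.transform import Rotation as R
from rig import r
def T_cam(name, st=None):
    c=r.get_calibration(name)
    if name=='wrist':
        st=st or r.get_state()
        T=np.eye(4);T[:3,:3]=R.from_euler('xyz',st['tool_rot']).as_matrix();T[:3,3]=st['tcp_pos']
        return T@np.array(c['tool_from_camera'])
    T=np.eye(4);T[:3,:3]=cv2.Rodrigues(np.array(c['rvec'],float))[0];T[:3,3]=np.ravel(c['tvec'])
    return np.linalg.inv(T)
def shot(name,fn=None):
    T=T_cam(name); im=r.read_camera(name)
    if fn: cv2.imwrite('pics/'+fn,cv2.cvtColor(im,cv2.COLOR_RGB2BGR))
    return T,im
def w(T,p): return (T@np.r_[p,1])[:3]
def pix(name,T,P):
    c=r.get_calibration(name);Ti=np.linalg.inv(T)
    return cv2.projectPoints(np.array(P,float).reshape(-1,1,3),cv2.Rodrigues(Ti[:3,:3])[0],Ti[:3,3],np.array(c['intrinsics'],float),np.array(c['D'],float))[0].reshape(-1,2)
def ray(name,T,uv):
    c=r.get_calibration(name)
    n=cv2.undistortPoints(np.array(uv,float).reshape(-1,1,2),np.array(c['intrinsics'],float),np.array(c['D'],float)).reshape(-1,2)
    d=np.c_[n,np.ones(len(n))]@T[:3,:3].T
    return T[:3,3],d
def onz(name,T,uv,z):
    o,d=ray(name,T,uv); return o+d*((z-o[2])/d[:,2:3])
def tool(dxyz,st=None):
    st=st or r.get_state()
    return R.from_euler('xyz',st['tool_rot']).as_matrix().T@np.array(dxyz)
def fin(name,T,q,f='tip_of',n=5):
    for d in getattr(r,f)(name,q)[:n]:
        p=w(T,d['point']); print(name,q,f,round(d['score'],2),p.round(0),pix(name,T,p).round(0)[0])
E
cat > a.py <<'E'
from h import *
print(r.get_state())
for n in ['top','side','wrist']:
    T,_=shot(n,n+'0.png')
    print(n,T.round(2).tolist())
    if n=='wrist': continue
    for q in ['chest','chest_floor','lid_edge','lid_hinge','drawer_handle','lock_face','key_center','cashbox','dish','adapter_1_center','can','tape','handheld','carton_s','meter','driver','relaybox']:
        fin(n,T,q)
print(r.get_state()['time'])
E
python3 a.py
```

```text
{'time': 0.0, 'q': array([-1.33471148,  0.7070955 , -0.02759369,  1.48496925,  0.02198591,
        0.95090772, -0.07549704]), 'dq': array([ 1.65781520e-03,  9.95272792e-04, -9.70890521e-05, -3.29692922e-04,
        1.12473841e-03, -1.33417889e-03, -4.56366506e-04]), 'tau': array([-4.16200592e-04, -8.83224678e+01,  1.23465098e+00, -2.36147654e+01,
        1.69107254e-02,  6.85722058e-03, -1.02825737e-05]), 'tcp_pos': array([157.61396439, 552.69256433, 212.93899208]), 'tool_rot': array([-3.14051561e+00,  3.80428810e-05,  2.86378444e+00]), 'force': array([-0.8296105 , -0.21667861,  0.10063704]), 'wrist_torque': array([-0.02826303,  0.01786008,  0.01752875]), 'grip_force': 0.0, 'opening': 85.20319504306357}
top [[-0.01, -0.99, 0.1, 342.71], [-1.0, 0.02, 0.03, -28.84], [-0.03, -0.1, -0.99, 1562.51], [0.0, 0.0, 0.0, 1.0]]
top chest tip_of 0.95 [606. 135.  -1.] [283. 172.]
top chest tip_of 0.33 [ 352. -488.   -4.] [464. 241.]
top chest_floor tip_of 0.73 [604. 131.  58.] [283. 169.]
top lid_edge tip_of 0.59 [621. 204. 292.] [249. 150.]
top lid_hinge tip_of 0.82 [625. 211. 116.] [257. 161.]
t
[... 1731 characters left out ...]
488.    1.] [358. 342.]
side handheld tip_of 0.86 [256. 373.   0.] [213. 202.]
side carton_s tip_of 0.76 [ 738. -213.    3.] [413. 242.]
side carton_s tip_of 0.32 [438. 384.  17.] [256. 185.]
side meter tip_of 0.67 [ 264. -291.   -2.] [291. 308.]
side meter tip_of 0.44 [606. 128.  51.] [326. 194.]
side driver tip_of 0.88 [ 613. -470.   -2.] [435. 303.]
side driver tip_of 0.27 [607. 127.   6.] [327. 205.]
side relaybox tip_of 0.9 [ 461. -504.    8.] [397. 329.]
side relaybox tip_of 0.23 [ 560. -280.  104.] [381. 242.]
side relaybox tip_of 0.22 [ 264. -288.   -1.] [290. 307.]
wrist [[0.27, 0.91, 0.31, 76.18], [0.96, -0.26, -0.09, 576.03], [-0.0, 0.33, -0.95, 373.61], [0.0, 0.0, 0.0, 1.0]]
1.85
```

View images.

```bash
python3 -c "
import cv2
a=cv2.imread('pics/top0.png');b=cv2.imread('pics/side0.png')
cv2.imwrite('pics/topc.png',cv2.resize(a[110:310,150:500],None,fx=2.28,fy=2.28,interpolation=3))
cv2.imwrite('pics/sidec.png',cv2.resize(b[90:370,160:480],None,fx=2.1,fy=2.1,interpolation=3))
"
```

```text
(no output)
```

View pics/topc.png

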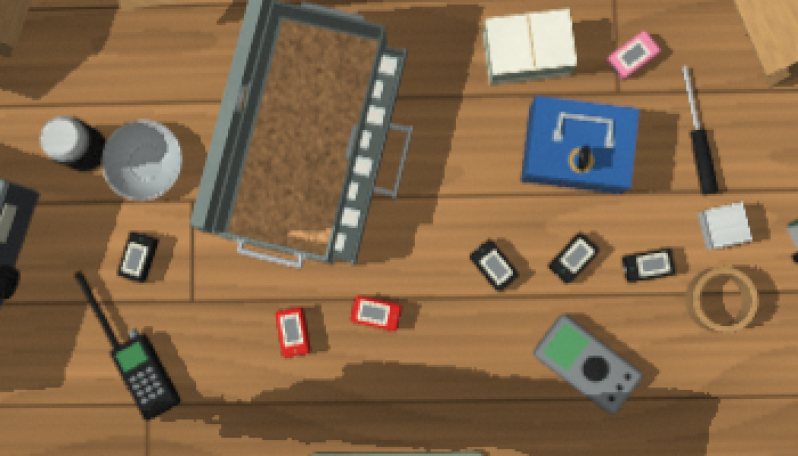

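View pics/sidec.png

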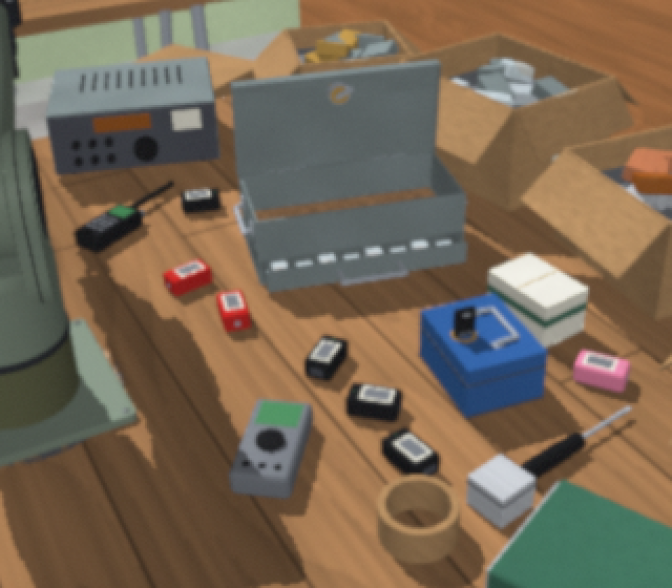

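Top crop: the chest is at (300,130), its lid upright on the left and its drawer ajar on the right. The cash box with the key is at (580,155) and the dish at (142,160).
Adapter candidates in the crop:
- **Black bricks with a label (wanted):** (138,257), (493,265), (575,257) and (650,265).
- **Red or pink look-alikes:** (292,332), (375,313) and (633,55).
- **Other black things:** radio (145,370), driver handle (705,160) and can (70,140).

The side view agrees.

```bash
cat > b.py <<'E'
from h import *
T,im=shot('top')
px=np.array([[138,257],[493,265],[575,257],[650,265]])/2.28+[150,110]
print(onz('top',T,px,30).round(0).tolist())
for d in r.regions_of('top','adapter_1_center'):
    m=d['mask'].astype('u1'); 
    rc=cv2.minAreaRect(cv2.findNonZero(m)); print(round(d['score'],2),rc,onz('top',T,[rc[0]],30).round(0))
st=r.get_state();print(st['tcp_pos'].round(1),st['tool_rot'].round(3))
P=onz('top',T,px,30)[0]; print('tool shift to above first',tool(P-st['tcp_pos']).round(0))
c=cv2.resize(im[205:240,190:230],None,fx=8,fy=8,interpolation=2);c2=cv2.resize(im[205:240,350:450],None,fx=6,fy=6,interpolation=2)
o=np.zeros((500,800,3),'u1');o[:210,:600]=c2;o[210:490,:320]=c
cv2.imwrite('pics/crop1.png',o[...,::-1])
E
python3 b.py
```

```text
[[428.0, 385.0, 30.0], [408.0, -150.0, 30.0], [418.0, -272.0, 30.0], [404.0, -383.0, 30.0]]
0.77 ((366.36004638671875, 225.4800262451172), (21.600000381469727, 13.200000762939453), 53.13010025024414) [[ 410. -150.   30.]]
0.58 ((404.5443420410156, 173.12286376953125), (49.36542510986328, 38.79129409790039), 6.709836959838867) [[ 588. -286.   30.]]
[157.7 552.9 213.4] [-3.141 -0.     2.864]
tool shift to above first [-306.  -87.  183.]
```

View pics/crop1.png

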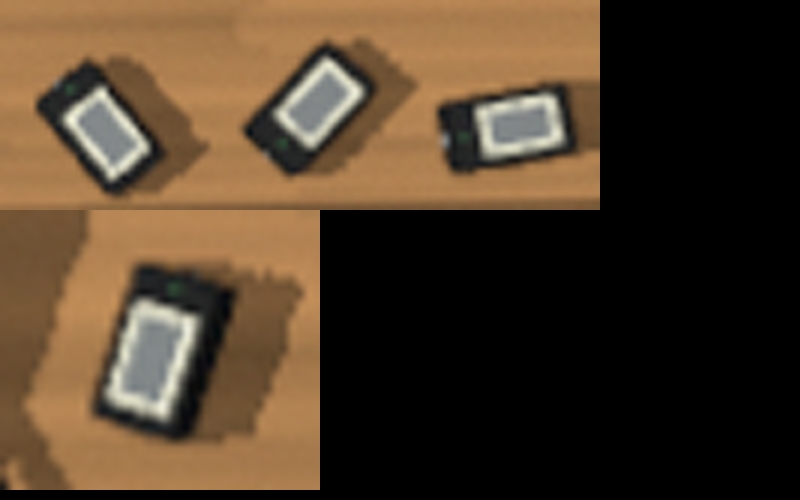

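The crop confirms four black bricks with grey-and-white labels. I'm moving over the first one, at about (428, 385).

```bash
python3 -m crank '[[[-0.05,-0.015,0,0,1],[-0.1,-0.03,0,0,1],[-0.15,-0.043,0,0,1],[-0.2,-0.057,0,0,1],[-0.25,-0.071,0,0,1],[-0.306,-0.087,0,0,1],[-0.306,-0.087,0,0,1],[-0.306,-0.087,0,0,1]]]'
cat > ad.py <<'E'
# usage: ad.py x y [zobj]: refine the adapter nearest to x,y with the wrist camera
from h import *; import sys
x,y=map(float,sys.argv[1:3]); fn=sys.argv[3] if len(sys.argv)>3 else None
st=r.get_state(); T,im=shot('wrist',fn)
print('tcp',st['tcp_pos'].round(1),'rot',st['tool_rot'].round(3),'t',st['time'],'q7',st['q'].round(2))
best=None
for d in r.regions_of('wrist','adapter_1_center')[:4]:
    m=d['mask'].astype('u1')
    if m.sum()<200: continue
    # label: bright part within the mask, top face z=30
    hull=cv2.convexHull(cv2.findNonZero(m)); rc=cv2.minAreaRect(hull)
    c=onz('wrist',T,[rc[0]],22)[0]; rgb=im[d['mask']].mean(0)
    lab=(m>0)&(im.min(2)>105); lab=cv2.morphologyEx(lab.astype('u1'),cv2.MORPH_OPEN,np.ones((3,3)))
    k,L,S,C=cv2.connectedComponentsWithStats(lab)
    if k<2: print('nolabel',c.round(0),d['score']);continue
    i=1+S[1:,4].argmax(); cnt=cv2.findContours((L==i).astype('u1'),0,2)[0][0]
    pts=onz('wrist',T,cnt.reshape(-1,2),30)[:,:2].astype('f4'); lr=cv2.minAreaRect(pts)
    pts2=onz('wrist',T,hull.reshape(-1,2),30)[:,:2].astype('f4'); br=cv2.minAreaRect(pts2)
    b=cv2.boxPoints(br); e=[b[1]-b[0],b[2]-b[1]]; v=max(e,key=np.linalg.norm); a=np.degrees(np.arctan2(v[1],v[0]))
    bl=cv2.boxPoints(lr); e=[bl[1]-bl[0],bl[2]-bl[1]]; v=max(e,key=np.linalg.norm); al=np.degrees(np.arctan2(v[1],v[0]))
    print('score',round(d['score'],2),'hull@30',np.round(br[0],1),np.round(br[1],0),'ang',round(a%180,1),'label',np.round(lr[0],1),np.round(lr[1],0),'ang',round(al%180,1),'rgb',rgb.round(0))
    if best is None or np.hypot(*(np.array(br[0])-[x,y]))<np.hypot(*(best[0]-[x,y])): best=(np.array(br[0]),a)
for d in r.tip_of('wrist','adapter_1_center')[:3]: print('tip',round(d['score'],2),w(T,d['point']).round(1))
E
python3 ad.py 428 385 w1.png
```

```text
time: 2.95
tcp_pos: [427.7, 385.6, 213.3]
tool_rot: [3.142, -0.001, 2.864]
force: [-0.6, 0.3, -0.0]
opening: 85.7
grip_force: 0.0
tcp [427.7 385.6 213.3] rot [ 3.142e+00 -1.000e-03  2.864e+00] t 2.95 q7 [-0.75  0.71 -0.08  1.48  0.06  0.96  0.45]
```

View pics/w1.png

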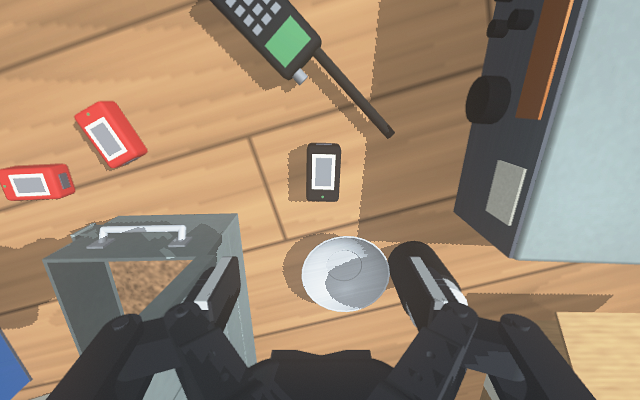

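Wrist picture: the adapter is at (323,172), the radio's aerial ends at (390,135), the dish is at (345,273), and the reds are at (110,135) and (35,183). The network missed the adapter, so I'll segment by colour at the expected pixel.

```bash
cat > ad.py <<'E'
# ad.py x y [fn] : refine adapter near x,y with the wrist camera (colour blob around the expected pixel)
from h import *; import sys
def measure(x,y,fn=None):
    st=r.get_state(); T,im=shot('wrist',fn)
    print('tcp',st['tcp_pos'].round(1),'yaw',st['tool_rot'][2].round(3),'t',round(st['time'],2),'q7',st['q'][6].round(2))
    p=pix('wrist',T,[[x,y,30]])[0]; im=im.astype(int)
    m=((im.max(2)<72)|((im.min(2)>95)&(im.max(2)-im.min(2)<40))).astype('u1')
    m=cv2.morphologyEx(m,cv2.MORPH_CLOSE,np.ones((3,3))); m=cv2.morphologyEx(m,cv2.MORPH_OPEN,np.ones((5,5)))
    k,L,S,C=cv2.connectedComponentsWithStats(m)
    c=[i for i in range(1,k) if 600<S[i,4]<9000]; i=min(c,key=lambda i:np.hypot(*(C[i]-p))); print('area',S[i,4],'pix',C[i].round(0),'expected',p.round(0))
    cnt=cv2.findContours((L==i).astype('u1'),0,2)[0][0].reshape(-1,2)
    br=cv2.minAreaRect(onz('wrist',T,cnt,30)[:,:2].astype('f4'))
    b=cv2.boxPoints(br); v=max([b[1]-b[0],b[2]-b[1]],key=np.linalg.norm); a=np.degrees(np.arctan2(v[1],v[0]))%180
    tx=np.degrees(st['tool_rot'][2]); turn=-((a-tx+90)%180-90)
    print('centre@30',np.round(br[0],1),'size',np.round(br[1],0),'ang',round(a,1),'turn',round(turn,1),'shift@z15',tool(np.r_[br[0],15]-st['tcp_pos'],st).round(1))
if __name__=='__main__': measure(float(sys.argv[1]),float(sys.argv[2]),*sys.argv[3:])
E
python3 ad.py 428 385
```

```text
tcp [427.2 386.1 213.4] yaw 2.865 t 3.1 q7 0.45
area 861 pix [322. 172.] expected [320. 174.]
centre@30 [426.6 388.8] size [29. 45.] ang 163.5 turn 0.6 shift@z15 [  1.3   2.4 198.4]
```

```bash
python3 -c "
import cv2
a=cv2.imread('pics/w1.png')[...,::-1]
print(a[172,296:352:2].tolist());print(a[138:208:3,323].tolist())"
```

```text
[[149, 119, 91], [148, 119, 90], [147, 118, 90], [147, 119, 90], [146, 117, 89], [103, 88, 72], [79, 70, 62], [82, 74, 68], [255, 255, 255], [251, 250, 249], [170, 177, 185], [173, 179, 187], [174, 181, 188], [174, 181, 189], [173, 180, 187], [174, 181, 188], [173, 180, 187], [168, 177, 184], [250, 250, 249], [248, 250, 242], [79, 71, 67], [81, 76, 71], [189, 151, 115], [224, 180, 134], [224, 182, 133], [225, 183, 134], [226, 183, 137], [226, 184, 137]]
[[213, 167, 123], [225, 180, 132], [116, 115, 122], [81, 75, 68], [83, 77, 71], [69, 62, 57], [249, 248, 248], [171, 178, 186], [172, 179, 187], [173, 180, 187], [174, 180, 187], [173, 181, 187], [174, 181, 188], [173, 180, 188], [173, 181, 186], [172, 179, 186], [236, 238, 235], [208, 210, 199], [84, 77, 74], [87, 91, 79], [84, 80, 74], [139, 116, 91], [223, 180, 135], [223, 181, 135]]
```

```bash
sed -i "s/m=((im.max(2)<72).*/m=(im.max(2)-im.min(2)<30).astype('u1')/" ad.py; python3 ad.py 427 387
```

```text
tcp [427.4 386.  213.5] yaw 2.865 t 3.15 q7 0.45
area 1928 pix [323. 172.] expected [321. 173.]
centre@30 [427.6 388.6] size [41. 73.] ang 163.2 turn 1.0 shift@z15 [  0.4   2.6 198.5]
```

```bash
python3 -m crank '[[[0,0.0025,0.06,0,1],[0,0.0025,0.12,0,1],[0,0.0025,0.17,0,1],[0,0.0025,0.198,0,1],[0,0.0025,0.198,0,1],[0,0.0025,0.198,0,-1],[0,0.0025,0.198,0,-1],[0,0.0025,0.198,0,-1],[0,0.0025,0.198,0,-1],[0,0.0025,0.198,0,-1],[0,0.0025,0.14,0,-1],[0,0.0025,0.08,0,-1]]]'
python3 - <<'E'
from h import *
T,_=shot('side'); 
for q in ['chest','lid_hinge','drawer_handle','lock_face','lid_edge']: fin('side',T,q,n=1)
E
```

```text
time: 4.7
tcp_pos: [428.5, 387.4, 134.6]
tool_rot: [-3.141, -0.001, 2.864]
force: [1.6, 0.5, -0.1]
opening: -0.2
grip_force: 0.0
side chest tip_of 0.61 [605. 130.   3.] [325. 206.]
side lid_hinge tip_of 0.83 [629. 208. 118.] [320. 168.]
side lock_face tip_of 0.56 [628. 208. 260.] [319. 131.]
side lid_edge tip_of 0.55 [627. 193. 293.] [321. 124.]
```

The fingers closed on nothing, so I'll look again.

```bash
python3 -m crank '[[[0,0,-0.03,0,1],[0,0,-0.06,0,1],[0,0,-0.08,0,1],[0,0,-0.08,0,1]]]'; python3 ad.py 427 387 w2.png
```

```text
time: 5.5
tcp_pos: [428.9, 387.9, 213.4]
tool_rot: [3.141, 0.0, 2.864]
force: [0.3, -0.7, -0.1]
opening: 72.1
grip_force: 0.0
tcp [428.9 387.9 213.4] yaw 2.864 t 5.5 q7 0.45
area 1911 pix [321. 171.] expected [320. 172.]
centre@30 [427.9 388.4] size [41. 73.] ang 162.4 turn 1.7 shift@z15 [  1.1   0.2 198.4]
```

View pics/w2.png

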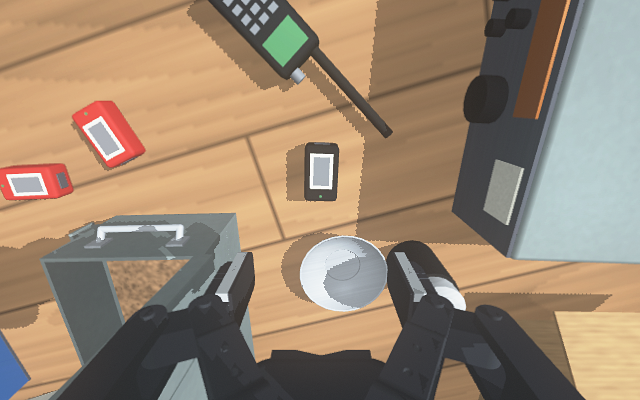

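Unmoved brick at (321,171). I'll go down with the fingers open and check the height reached before closing.

```bash
python3 -m crank '[[[-0.0,0.0,0.06,0,1],[0,0.0,0.12,0,1],[0,0.0,0.17,0,1],[0.001,0.0,0.198,1,1],[0.001,0.0,0.198,1,1],[0.001,0.0,0.198,1,1]]]'; python3 -m crank '[[[0,0,0,0,-1],[0,0,0,0,-1],[0,0,0,0,-1]]]';python3 -m crank '[[[0,0,0,0,-1],[0,0,0,0,-1],[0,0,0,0,-1]]]'
```

```text
time: 6.3
tcp_pos: [428.0, 388.1, 16.0]
tool_rot: [3.141, 0.0, 2.847]
force: [0.0, 0.2, 0.1]
opening: 85.6
grip_force: 0.0
time: 6.68
tcp_pos: [428.0, 388.1, 15.8]
tool_rot: [3.141, 0.0, 2.846]
force: [-0.0, -0.5, -1.3]
opening: 32.3
grip_force: 0.0
time: 7.05
tcp_pos: [427.8, 388.0, 15.4]
tool_rot: [-3.141, 0.0, 2.846]
force: [-0.2, 0.0, -0.1]
opening: -0.0
grip_force: 0.0
```

```bash
python3 - <<'E'
from h import *
T,a=shot('wrist'); Ts,b=shot('side'); Tt,c=shot('top')
p=r.get_state()['tcp_pos']
print(pix('wrist',T,[p]),pix('side',Ts,[p]),pix('top',Tt,[p]))
o=np.zeros((600,800,3),'u1'); o[:400,:640]=a[:400]
u,v=pix('side',Ts,[p])[0].astype(int); o[400:600,:240]=cv2.resize(b[v-33:v+33,u-40:u+40],(240,200),interpolation=2)
u,v=pix('top',Tt,[p])[0].astype(int); o[400:600,260:500]=cv2.resize(c[v-33:v+33,u-40:u+40],(240,200),interpolation=2)
cv2.imwrite('pics/d1.png',o[...,::-1])
E
```

```text
[[320.84251817 243.7687064 ]] [[253.71993546 185.61168521]] [[210.8361367  223.04542063]]
```

View pics/d1.png

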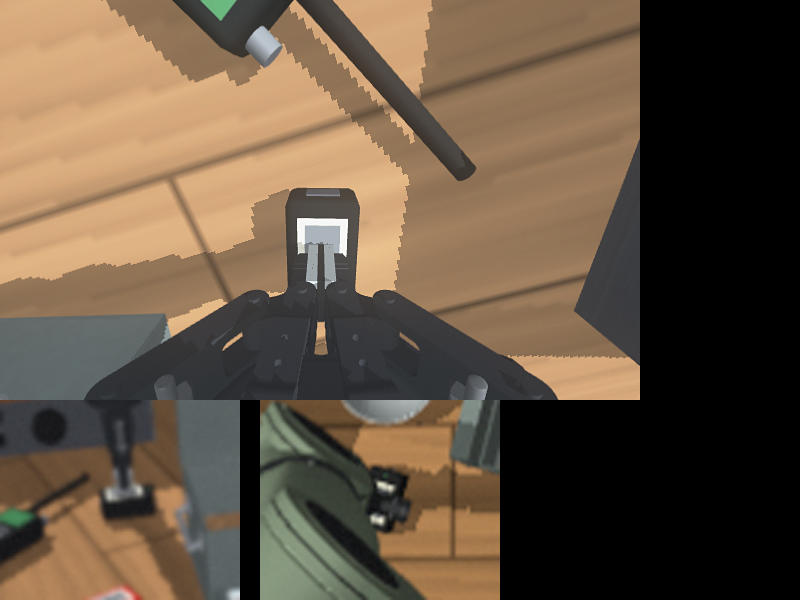

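```bash
python3 - <<'E'
from h import *
c=r.get_calibration('wrist');T=np.array(c['tool_from_camera'])
for P in [[0,0,z] for z in (-30,-20,-10,0,11,20)]+[[0,s*42,z] for s in (-1,1) for z in (-20,-2,10)]: print(P,pix('wrist',T,[P]).round(0)[0])
print(T.round(2))
E
python3 -m crank '[[[0,0,0,0,-1],[0,0,0,0,-1]]]'
```

```text
[0, 0, -30] [321. 271.]
[0, 0, -20] [321. 261.]
[0, 0, -10] [321. 252.]
[0, 0, 0] [321. 244.]
[0, 0, 11] [321. 236.]
[0, 0, 20] [321. 230.]
[0, -42, -20] [246. 261.]
[0, -42, -2] [253. 245.]
[0, -42, 10] [257. 237.]
[0, 42, -20] [396. 261.]
[0, 42, -2] [389. 245.]
[0, 42, 10] [385. 237.]
[[  -0.     -0.95   -0.33   84.71]
 [   1.     -0.     -0.     -0.17]
 [  -0.     -0.33    0.95 -160.27]
 [   0.      0.      0.      1.  ]]
time: 7.45
tcp_pos: [427.8, 388.0, 15.4]
tool_rot: [-3.142, 0.0, 2.846]
force: [-0.0, 0.1, -0.6]
opening: 0.3
grip_force: 0.0
```

```bash
python3 - <<'E'
from h import *
c=r.get_calibration('wrist');T=np.array(c['tool_from_camera'])
for z in (-15,0,12):
  print(z,pix('wrist',T,[[-36,-21,z],[-36,21,z],[36,-21,z],[11,0,11],[11,5,11],[-11,0,11]]).round(0).tolist())
im=cv2.imread('pics/d1.png'); cv2.imwrite('pics/d2.png',cv2.resize(im[170:330,230:410],None,fx=3.6,fy=3.6,interpolation=2))
E
```

```text
-15 [[287.0, 307.0], [355.0, 307.0], [282.0, 197.0], [321.0, 221.0], [328.0, 221.0], [321.0, 251.0]]
0 [[289.0, 292.0], [352.0, 292.0], [285.0, 189.0], [321.0, 221.0], [328.0, 221.0], [321.0, 251.0]]
12 [[291.0, 281.0], [350.0, 281.0], [287.0, 183.0], [321.0, 221.0], [328.0, 221.0], [321.0, 251.0]]
```

View pics/d2.png

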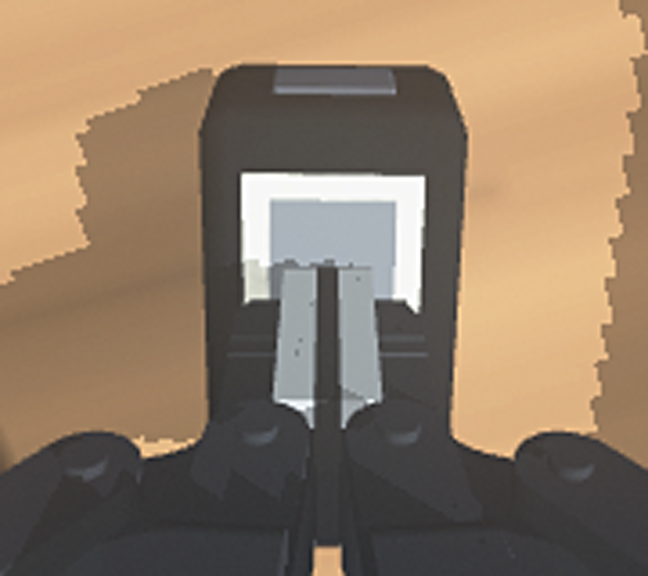

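Comparing pixels, the pads end about 25 mm shorter than stated: with the TCP at z = 15 the fingertips stand just above the brick. I'll open and go lower in steps, watching the force.

```bash
python3 -m crank '[[[0,0,-0.03,0,1],[0,0,-0.03,0,1],[0,0,-0.03,0,1],[0,0,-0.03,0,1],[0,0,0,0,1],[0,0,0.01,0,1],[0,0,0.01,0,1]]]'; python3 -m crank '[[[0,0,0.005,0,1],[0,0,0.008,0,1],[0,0,0.008,0,1]]]'; python3 -m crank '[[[0,0,0.003,0,1],[0,0,0.003,0,1]]]'
```

```text
time: 8.32
tcp_pos: [427.5, 387.8, 4.9]
tool_rot: [-3.14, -0.001, 2.846]
force: [0.8, -0.1, 1.3]
opening: 85.5
grip_force: 0.0
time: 8.7
tcp_pos: [427.8, 388.0, -2.6]
tool_rot: [-3.142, -0.0, 2.846]
force: [0.1, -0.5, -0.4]
opening: 85.3
grip_force: 0.0
time: 8.95
tcp_pos: [427.7, 388.0, -5.8]
tool_rot: [-3.141, -0.0, 2.846]
force: [0.0, 0.8, -1.6]
opening: 85.7
grip_force: 0.0
```

No contact with the table yet, so I'll close here.

```bash
python3 -m crank '[[[0,0,0,0,-1],[0,0,0,0,-1],[0,0,0,0,-1]]]'; python3 -m crank '[[[0,0,0,0,-1],[0,0,0,0,-1]]]'
```

```text
time: 9.32
tcp_pos: [427.9, 388.0, -5.2]
tool_rot: [3.142, 0.0, 2.846]
force: [-0.8, -0.8, 4.3]
opening: 40.7
grip_force: 61.3
time: 9.57
tcp_pos: [427.9, 388.0, -5.3]
tool_rot: [3.142, 0.0, 2.846]
force: [-1.3, -1.0, 7.8]
opening: 40.7
grip_force: 61.8
```

Gripped at 40.7 mm. Next I lift it, go round the lid's near end and into the chest. A helper prints the shifts.

```bash
cat > wp.py <<'E'
# wp.py "x,y,z[,yawdeg]" ... : shifts from the present pose (m, deg) for world waypoints
from h import *; import sys
st=r.get_state(); print('tcp',st['tcp_pos'].round(1),'yaw',np.degrees(st['tool_rot'][2]).round(1),'q',st['q'].round(2),'t',st['time'])
for a in sys.argv[1:]:
    p=[float(v) for v in a.split(',')]
    t='' if len(p)<4 else round(-((p[3]-np.degrees(st['tool_rot'][2])+90)%180-90),1)
    print(a,(tool(np.array(p[:3])-st['tcp_pos'],st)/1000).round(4).tolist(),t)
E
python3 -m crank '[[[0,0,-0.04,0,-1],[0,0,-0.09,0,-1],[0,0,-0.14,0,-1],[0,0,-0.19,0,-1],[0,0,-0.19,0,-1]]]'; python3 wp.py 370,260,185 390,160,185 476,151,185 476,151,62
```

```text
time: 10.2
tcp_pos: [428.7, 388.9, 187.5]
tool_rot: [3.137, 0.003, 2.846]
force: [-0.6, 0.2, -2.7]
opening: 40.5
grip_force: 61.9
tcp [428.7 388.9 187.5] yaw 163.1 q [-0.75  0.74 -0.07  1.51  0.06  0.89  0.43] t 10.2
370,260,185 [0.0187, -0.1404, 0.0018] 
390,160,185 [-0.0296, -0.2302, 0.0015] 
476,151,185 [-0.1145, -0.2138, 0.0018] 
476,151,62 [-0.1142, -0.2144, 0.1248]
```

```bash
python3 -m crank '[[[0.009,-0.06,0,0,-1],[0.018,-0.11,0,0,-1],[0.018,-0.145,0,0,-1],[-0.01,-0.19,0,0,-1],[-0.03,-0.228,0,0,-1],[-0.07,-0.22,0,0,-1],[-0.114,-0.214,0,0,-1],[-0.114,-0.214,0.0,0,-1],[-0.114,-0.214,0.05,0,-1],[-0.114,-0.214,0.09,0,-1],[-0.114,-0.214,0.12,0,-1],[-0.114,-0.214,0.12,0,-1]]]'; python3 -c "
from h import *
shot('side','s3.png')
im=cv2.imread('pics/s3.png');cv2.imwrite('pics/s3c.png',cv2.resize(im[90:370,160:480],None,fx=2.1,fy=2.1,interpolation=3))"
```

```text
time: 11.7
tcp_pos: [472.9, 149.9, 62.8]
tool_rot: [-3.139, -0.003, 2.847]
force: [0.1, -1.1, -0.9]
opening: 40.4
grip_force: 62.0
```

View pics/s3c.png

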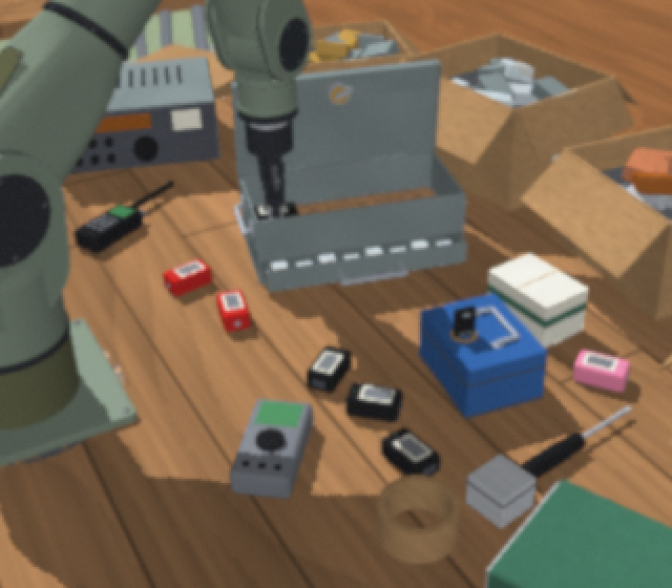

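The brick is at (275,212) in the crop, inside the chest but close to its near end wall. I'll shift it 15 mm inwards, lower and release.

```bash
python3 -m crank '[[[-0.015,0,0,0,-1],[-0.015,0,0.008,0,-1],[-0.015,0,0.01,0,-1],[-0.015,0,0.01,0,0.4],[-0.015,0,0.01,0,0.4],[-0.015,0,0.01,0,0.4],[-0.015,0,-0.06,0,0.4],[-0.015,0,-0.12,0,0.4]]]'; python3 wp.py 400,100,200 390,0,215 408,-130,215,145.3
python3 - <<'E'
from h import *
T,im=shot('top');im=im.astype(int)
for n,d in [('top',r.regions_of('top','adapter_1_center'))]:
    for e in d: print(round(e['score'],2), onz('top',T,[np.argwhere(e['mask'])[:,::-1].mean(0)],30).round(0))
E
```

```text
time: 12.75
tcp_pos: [488.5, 145.7, 180.9]
tool_rot: [-3.141, -0.001, 2.847]
force: [0.8, -0.6, 0.2]
opening: 59.7
grip_force: 0.0
tcp [488.5 145.7 180.9] yaw 163.1 q [-0.27  0.66 -0.14  1.76  0.13  0.73  0.8 ] t 12.75
400,100,200 [0.0714, -0.0694, -0.0189] 
390,0,215 [0.0519, -0.168, -0.0339] 
408,-130,215,145.3 [-0.0031, -0.2872, -0.0339] 17.8
0.84 [[ 401. -173.   30.]]
0.49 [[ 463. -496.   30.]]
```

```bash
python3 -m crank '[[[0.04,-0.035,-0.01,0,1],[0.07,-0.07,-0.02,0,1],[0.065,-0.12,-0.03,-8,1],[0.055,-0.165,-0.034,-17,1],[0.03,-0.22,-0.034,-26,1],[0.01,-0.27,-0.034,-35,1],[-0.001,-0.295,-0.034,-43,1],[-0.001,-0.295,-0.034,-51,1],[-0.001,-0.295,-0.034,-51,1],[-0.001,-0.295,-0.034,-51,1]]]'; python3 ad.py 405 -155 w4.png
```

```text
time: 14.1
tcp_pos: [404.1, -136.4, 213.4]
tool_rot: [-3.142, -0.0, -2.549]
force: [0.5, 0.4, 0.7]
opening: 85.5
grip_force: 0.0
tcp [ 404.1 -136.4  213.4] yaw -2.549 t 14.1 q7 2.0
area 2068 pix [294. 149.] expected [307. 166.]
centre@30 [ 397.7 -178.5] size [72. 42.] ang 37.9 turn -4.0 shift@z15 [ 28.8 -31.4 198.4]
```

View pics/w4.png

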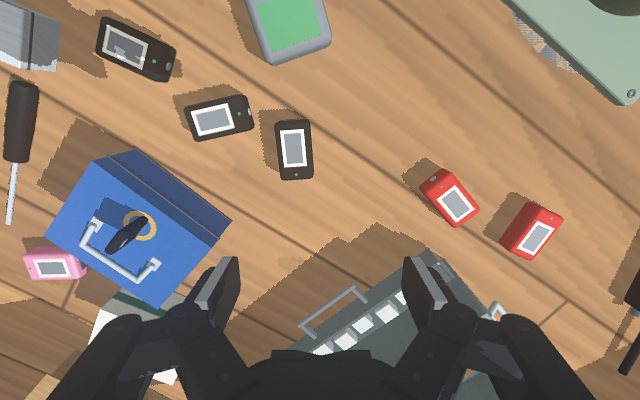

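The adapter that was near (409,-150) has been knocked to (398,-178), pixel (294,149). The other two show at (218,118) and (135,50). I'm grasping this one at its new place.

```bash
python3 -m crank '[[[0.029,-0.031,0.05,-4,1],[0.029,-0.031,0.11,-4,1],[0.029,-0.031,0.17,-4,1],[0.029,-0.031,0.205,-4,1],[0.029,-0.031,0.215,-4,1],[0.029,-0.031,0.215,-4,1],[0.029,-0.031,0.215,-4,-1],[0.029,-0.031,0.215,-4,-1],[0.029,-0.031,0.215,-4,-1],[0.029,-0.031,0.215,-4,-1],[0.029,-0.031,0.16,-4,-1],[0.029,-0.031,0.1,-4,-1]]]'; python3 wp.py 405,-80,200 480,70,200,165 559,128,195,165 559,128,58
```

```text
time: 15.65
tcp_pos: [396.8, -178.6, 115.1]
tool_rot: [3.141, -0.001, -2.476]
force: [1.7, -1.9, -2.7]
opening: 39.9
grip_force: 64.4
tcp [ 396.8 -178.6  115.1] yaw -141.9 q [ 0.59  0.71 -0.41  2.08  0.62  0.47  1.93] t 15.65
405,-80,200 [-0.0672, 0.0726, -0.0849] 
480,70,200,165 [-0.2188, 0.1443, -0.0851] 53.1
559,128,195,165 [-0.3167, 0.1412, -0.0802] 53.1
559,128,58 [-0.3169, 0.1411, 0.0568]
```

```bash
python3 -m crank '[[[-0.03,0.035,-0.05,8,-1],[-0.067,0.072,-0.085,16,-1],[-0.11,0.095,-0.085,24,-1],[-0.16,0.12,-0.085,32,-1],[-0.22,0.14,-0.085,42,-1],[-0.27,0.137,-0.085,53,-1],[-0.322,0.133,-0.085,53,-1],[-0.322,0.133,-0.06,53,-1],[-0.322,0.133,0.0,53,-1],[-0.322,0.133,0.04,53,-1],[-0.322,0.133,0.062,53,-1],[-0.322,0.133,0.062,53,-1]]]'; python3 -m crank '[[[0,0,0,0,-1],[0,0,0,0,0.4],[0,0,0,0,0.4],[0,0,0,0,0.4],[0,0,-0.06,0,0.4],[0,0,-0.13,0,0.4],[0,0,-0.15,0,0.4]]]'; python3 wp.py 480,40,210 405,-100,215 416,-268,213,139 
```

```text
time: 17.15
tcp_pos: [568.2, 124.3, 50.6]
tool_rot: [-3.141, -0.002, 2.881]
force: [0.3, -0.1, -1.9]
opening: 40.6
grip_force: 67.2
time: 18.02
tcp_pos: [569.5, 124.8, 204.8]
tool_rot: [3.14, 0.003, 2.881]
force: [-0.2, 0.2, -0.0]
opening: 59.6
grip_force: 0.0
tcp [569.5 124.8 204.8] yaw 165.1 q [-0.17  0.73 -0.2   1.47  0.16  0.96  0.89] t 18.025
480,40,210 [0.0646, -0.105, -0.0056] 
405,-100,215 [0.101, -0.2595, -0.011] 
416,-268,213,139 [0.0472, -0.4191, -0.0091] 26.1
```

```bash
python3 -m crank '[[[0.03,-0.05,-0.005,0,1],[0.065,-0.105,-0.008,5,1],[0.08,-0.155,-0.01,10,1],[0.095,-0.205,-0.01,15,1],[0.1,-0.26,-0.01,20,1],[0.08,-0.315,-0.01,26,1],[0.06,-0.37,-0.01,26,1],[0.047,-0.419,-0.01,26,1],[0.047,-0.419,-0.01,26,1],[0.047,-0.419,-0.01,26,1]]]'; python3 ad.py 416 -270
```

```text
time: 19.27
tcp_pos: [415.6, -267.7, 211.5]
tool_rot: [3.141, -0.0, 2.428]
force: [0.2, 0.1, -0.1]
opening: 85.2
grip_force: 0.0
tcp [ 415.6 -267.7  211.5] yaw 2.428 t 19.27 q7 1.25
area 1921 pix [318. 175.] expected [320. 175.]
centre@30 [ 416.2 -271.4] size [41. 73.] ang 137.9 turn 1.2 shift@z15 [ -2.9  -2.4 196.5]
```

```bash
python3 -m crank '[[[-0.003,-0.0025,0.05,1,1],[-0.003,-0.0025,0.11,1,1],[-0.003,-0.0025,0.17,1,1],[-0.003,-0.0025,0.205,1,1],[-0.003,-0.0025,0.214,1,1],[-0.003,-0.0025,0.214,1,1],[-0.003,-0.0025,0.214,1,-1],[-0.003,-0.0025,0.214,1,-1],[-0.003,-0.0025,0.214,1,-1],[-0.003,-0.0025,0.214,1,-1],[-0.003,-0.0025,0.15,1,-1],[-0.003,-0.0025,0.09,1,-1]]]'; python3 wp.py 410,-150,205 490,20,205 560,60,200,165 648,103,200,165 648,103,52
```

```text
time: 20.82
tcp_pos: [415.8, -271.8, 123.1]
tool_rot: [-3.141, -0.001, 2.41]
force: [0.5, -1.3, -1.0]
opening: 40.4
grip_force: 63.8
tcp [ 415.8 -271.8  123.1] yaw 138.1 q [ 0.58  0.73 -0.11  1.87  0.15  0.54  1.21] t 20.825
410,-150,205 [0.0858, 0.0868, -0.0818] 
490,20,205 [0.1398, 0.2667, -0.0818] 
560,60,200,165 [0.1144, 0.3432, -0.0769] -26.9
648,103,200,165 [0.0776, 0.434, -0.0769] -26.9
648,103,52 [0.0775, 0.4341, 0.0711]
```

```bash
python3 -m crank '[[[0.04,0.04,-0.045,-3,-1],[0.085,0.085,-0.08,-8,-1],[0.1,0.14,-0.08,-12,-1],[0.12,0.2,-0.08,-18,-1],[0.135,0.255,-0.08,-24,-1],[0.125,0.31,-0.08,-27,-1],[0.11,0.36,-0.08,-27,-1],[0.09,0.4,-0.08,-27,-1],[0.078,0.434,-0.08,-27,-1],[0.078,0.434,-0.04,-27,-1],[0.078,0.434,0.01,-27,-1],[0.078,0.434,0.05,-27,-1]]]'; python3 -m crank '[[[0,0,0.02,0,-1],[0,0,0.02,0,-1],[0,0,0.02,0,0.4],[0,0,0.02,0,0.4],[0,0,0.02,0,0.4],[0,0,-0.04,0,0.4],[0,0,-0.1,0,0.4],[0,0,-0.13,0,0.4]]]'; python3 wp.py 480,20,212 405,-150,212 404,-380,212,100
```

```text
time: 22.32
tcp_pos: [647.5, 102.8, 69.8]
tool_rot: [-3.141, -0.001, 2.881]
force: [1.1, 0.0, -1.6]
opening: 40.4
grip_force: 63.8
time: 23.32
tcp_pos: [648.8, 103.2, 205.1]
tool_rot: [3.14, 0.003, 2.881]
force: [-0.0, 0.9, -1.3]
opening: 59.6
grip_force: 0.0
tcp [648.8 103.2 205.1] yaw 165.1 q [-0.13  0.86 -0.2   1.15  0.16  1.14  0.99] t 23.325
480,20,212 [0.1416, -0.1238, -0.0076] 
405,-150,212 [0.1703, -0.3074, -0.008] 
404,-380,212,100 [0.1121, -0.5299, -0.0082] 65.1
```

```bash
python3 -m crank '[[[0.055,-0.045,-0.008,5,1],[0.1,-0.085,-0.008,10,1],[0.142,-0.124,-0.008,15,1],[0.152,-0.18,-0.008,22,1],[0.16,-0.24,-0.008,30,1],[0.17,-0.3,-0.008,38,1],[0.155,-0.36,-0.008,46,1],[0.14,-0.42,-0.008,54,1],[0.125,-0.475,-0.008,60,1],[0.112,-0.53,-0.008,65,1],[0.112,-0.53,-0.008,65,1],[0.112,-0.53,-0.008,65,1]]]'; python3 ad.py 404 -383
```

```text
time: 24.82
tcp_pos: [403.6, -379.7, 209.6]
tool_rot: [3.141, -0.0, 1.747]
force: [0.3, 0.2, 0.3]
opening: 85.3
grip_force: 0.0
tcp [ 403.6 -379.7  209.6] yaw 1.747 t 24.82 q7 0.92
area 1934 pix [321. 175.] expected [321. 176.]
centre@30 [ 405.1 -382.8] size [41. 72.] ang 99.1 turn 1.0 shift@z15 [ -3.3   0.9 194.6]
```

```bash
python3 -m crank '[[[-0.003,0.001,0.05,1,1],[-0.003,0.001,0.11,1,1],[-0.003,0.001,0.17,1,1],[-0.003,0.001,0.205,1,1],[-0.003,0.001,0.212,1,1],[-0.003,0.001,0.212,1,1],[-0.003,0.001,0.212,1,-1],[-0.003,0.001,0.212,1,-1],[-0.003,0.001,0.212,1,-1],[-0.003,0.001,0.212,1,-1],[-0.003,0.001,0.15,1,-1],[-0.003,0.001,0.09,1,-1]]]'; python3 wp.py 405,-230,205 490,0,205 600,60,200,165 722,84,200,165
```

```text
time: 26.38
tcp_pos: [404.6, -382.8, 121.1]
tool_rot: [-3.141, -0.0, 1.729]
force: [0.4, -0.1, -2.1]
opening: 40.2
grip_force: 63.7
tcp [ 404.6 -382.8  121.1] yaw 99.1 q [ 0.68  0.81  0.05  1.66 -0.05  0.67  0.91] t 26.375
405,-230,205 [0.1509, 0.0245, -0.0838] 
490,0,205 [0.3646, 0.1447, -0.0838] 
600,60,200,165 [0.4065, 0.2628, -0.0788] -65.9
722,84,200,165 [0.4109, 0.387, -0.0789] -65.9
```

```bash
python3 -m crank '[[[0.05,0.008,-0.045,-5,-1],[0.1,0.016,-0.08,-10,-1],[0.15,0.025,-0.08,-16,-1],[0.2,0.052,-0.08,-22,-1],[0.25,0.08,-0.08,-29,-1],[0.305,0.11,-0.08,-36,-1],[0.362,0.143,-0.08,-44,-1],[0.385,0.2,-0.08,-52,-1],[0.405,0.258,-0.08,-60,-1],[0.408,0.32,-0.08,-66,-1],[0.411,0.387,-0.08,-66,-1],[0.411,0.387,-0.08,-66,-1]]]'; python3 -m crank '[[[0,0,0.04,0,-1],[0,0,0.09,0,-1],[0,0,0.13,0,-1],[0,0,0.147,0,-1],[0,0,0.147,0,-1]]]'
```

```text
time: 27.88
tcp_pos: [723.2, 84.1, 199.2]
tool_rot: [-3.141, -0.0, 2.882]
force: [-0.5, -0.9, -2.2]
opening: 40.4
grip_force: 63.7
time: 28.5
tcp_pos: [722.1, 83.8, 52.4]
tool_rot: [-3.141, -0.001, 2.881]
force: [-0.1, -0.0, -1.6]
opening: 40.6
grip_force: 63.6
```

```bash
python3 -m crank '[[[0,0,0,0,0.4],[0,0,0,0,0.4],[0,0,0,0,0.4],[0,0,-0.06,0,0.4],[0,0,-0.12,0,0.4],[0,0,-0.16,0,0.4]]]'; python3 wp.py 490,20,212 470,-60,212  530,-90,212 530,-90,60
```

```text
time: 29.25
tcp_pos: [722.6, 83.9, 216.0]
tool_rot: [3.14, 0.003, 2.881]
force: [0.3, 0.3, 0.5]
opening: 59.8
grip_force: 0.0
tcp [722.6  83.9 216. ] yaw 165.1 q [-0.11  1.01 -0.19  0.73  0.16  1.41  1.07] t 29.25
490,20,212 [0.2083, -0.1217, 0.0033] 
470,-60,212 [0.207, -0.2041, 0.0032] 
530,-90,212 [0.1413, -0.2177, 0.0034] 
530,-90,60 [0.1417, -0.2179, 0.1554]
```

All four have been carried over. I'll check the chest contents from the top camera while moving in front of the drawer with shut fingers, then go down gently to learn where the tips really are.

```bash
python3 -m crank '[[[0.03,-0.05,0,0,-1],[0.06,-0.1,0,0,-1],[0.09,-0.15,0,0,-1],[0.126,-0.198,0,0,-1],[0.126,-0.198,0.05,0,-1],[0.126,-0.198,0.11,0,-1],[0.126,-0.198,0.16,0,-1],[0.126,-0.198,0.19,0,-1],[0.126,-0.198,0.205,0,-1],[0.126,-0.198,0.211,0,-1],[0.126,-0.198,0.211,0,-1]]]'; python3 -m crank '[[[0,0,0.004,0,-1],[0,0,0.004,0,-1]]]'; python3 -m crank '[[[0,0,0.004,0,-1],[0,0,0.004,0,-1]]]'
python3 - <<'E'
from h import *
T,a=shot('wrist','w5.png')
Ts,b=shot('side');fin('side',Ts,'drawer_handle');Tt,c=shot('top');fin('top',Tt,'drawer_handle')
o=np.zeros((560,800,3),'u1'); o[:400,:640]=a; o[400:560,:320]=cv2.resize(b[150:230,260:420],None,fx=2,fy=2); o[400:560,330:650]=cv2.resize(c[120:200,230:390],None,fx=2,fy=2)
cv2.imwrite('pics/w5b.png',o[...,::-1]); print(r.get_state()['tcp_pos'])
E
```

```text
time: 30.62
tcp_pos: [549.9, -75.1, 2.1]
tool_rot: [3.142, 0.001, 2.881]
force: [-0.2, -0.2, -0.3]
opening: 0.2
grip_force: 0.0
time: 30.88
tcp_pos: [549.6, -75.1, -2.3]
tool_rot: [-3.142, 0.0, 2.881]
force: [-0.5, 0.4, -1.0]
opening: 0.0
grip_force: 0.0
time: 31.12
tcp_pos: [549.3, -75.0, -6.8]
tool_rot: [-3.141, -0.0, 2.881]
force: [0.2, 0.5, 0.1]
opening: -0.3
grip_force: 0.0
side drawer_handle tip_of 0.6 [566. -23.  28.] [337. 222.]
top drawer_handle tip_of 0.86 [567. -20.  31.] [327. 180.]
top drawer_handle tip_of 0.47 [645. 106.  70.] [290. 157.]
[549.51763657 -75.02760392  -6.51239446]
```

View pics/w5b.png

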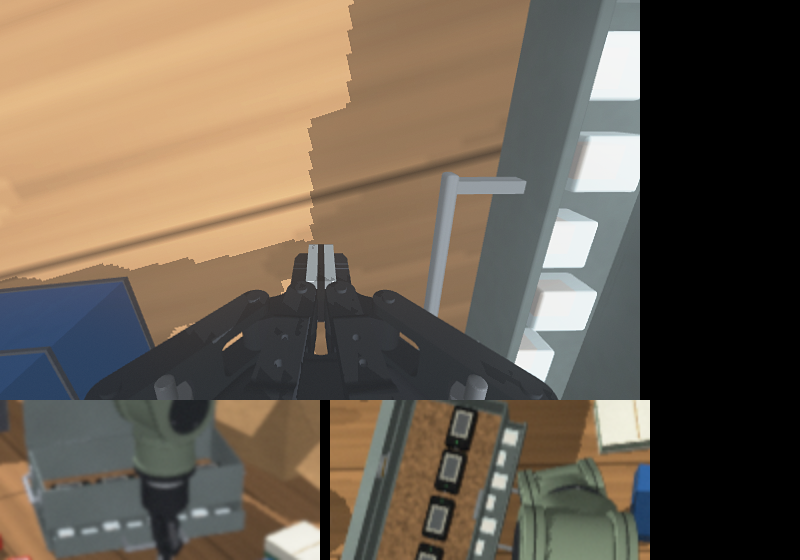

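The picture shows all four adapters in a row in the compartment (inset right, at 460,425; 452,465; 437,518; 430,553). The drawer is still out, with its handle at (440,240). The tips haven't touched the table at TCP z = -7, so they end about 15 mm above the TCP reading. I'll turn the hand 90° so that its narrow side faces the chest, then push the handle.

```bash
python3 -m crank '[[[-0.002,0,-0.01,11,-1],[-0.002,0,-0.01,22,-1],[-0.002,0,-0.01,33,-1],[-0.002,0,-0.01,44,-1],[-0.002,0,-0.01,55,-1],[-0.002,0,-0.01,66,-1],[-0.002,0,-0.01,77,-1],[-0.002,0.01,-0.01,88,-1],[-0.002,0.02,-0.01,90,-1],[-0.002,0.035,-0.01,90,-1]]]'; python3 -m crank '[[[0.01,0,0,0,-1],[0.02,0,0,0,-1],[0.03,0,0,0,-1],[0.035,0,0,0,-1]]]'; python3 -m crank '[[[0.003,0,0,0,-1],[0.006,0,0,0,-1]]]'; python3 - <<'E'
from h import *
T,_=shot('top');fin('top',T,'drawer_handle');T,_=shot('side');fin('side',T,'drawer_handle')
E
```

```text
time: 32.62
tcp_pos: [560.5, -41.4, 3.4]
tool_rot: [3.142, 0.0, 1.311]
force: [-0.2, 1.1, 0.2]
opening: 0.2
grip_force: 0.0
time: 33.12
tcp_pos: [569.5, -7.3, 3.4]
tool_rot: [-3.141, 0.0, 1.311]
force: [-2.9, -1.7, 1.8]
opening: -0.1
grip_force: 1.1
time: 33.38
tcp_pos: [570.9, -2.2, 3.4]
tool_rot: [-3.141, 0.0, 1.31]
force: [-3.2, -2.6, 0.2]
opening: 0.2
grip_force: 1.1
side drawer_handle tip_of 0.93 [572.  10.  27.] [334. 218.]
```

```bash
for i in 1; do python3 -m crank '[[[0.002,0,0,0,-1],[0.004,0,0,0,-1]]]'; python3 -m crank '[[[0.002,0,0,0,-1],[0.003,0,0,0,-1]]]';python3 -m crank '[[[0.002,0,0,0,-1],[0.003,0,0,0,-1]]]'; done
```

```text
time: 33.83
tcp_pos: [572.2, 1.6, 3.5]
tool_rot: [3.141, 0.0, 1.31]
force: [-0.4, -2.3, 0.3]
opening: -0.4
grip_force: 1.1
time: 34.08
tcp_pos: [572.2, 1.9, 3.4]
tool_rot: [3.142, 0.004, 1.309]
force: [-5.7, -19.7, 3.2]
opening: 0.0
grip_force: 10.1
time: 34.33
tcp_pos: [572.3, 2.0, 3.5]
tool_rot: [-3.141, 0.007, 1.307]
force: [-10.3, -33.6, 6.3]
opening: 0.2
grip_force: 17.7
```

The force rose sharply at the stop, so the drawer is home. Next I back off, rise and go over behind the lid, 50 mm to the side of the lock.

```bash
python3 -m crank '[[[-0.03,0,0,0,-1],[-0.045,0,-0.03,0,-1],[-0.045,0,-0.09,0,-1],[-0.045,0,-0.15,0,-1],[-0.045,0,-0.21,0,-1],[-0.045,0,-0.27,0,-1],[-0.03,-0.01,-0.33,0,-1],[0.025,-0.02,-0.34,0,-1],[0.08,-0.03,-0.34,0,-1],[0.135,-0.04,-0.34,0,-1],[0.19,-0.05,-0.34,0,-1],[0.245,-0.05,-0.34,0,-1]]]'; python3 -m crank '[[[0.03,0,0,0,-1],[0.03,0,0,0,-1],[0.03,0,0.04,0,-1],[0.03,0,0.098,0,-1],[0.03,0,0.098,0,-1]]]'; python3 - <<'E'
from h import *
T,_=shot('side','s6.png')
for q in ['lid_edge','drawer_handle','lid_hinge','chest']: fin('side',T,q,n=1)
st=r.get_state();d=st['tcp_pos'][:2]-[606,131];print('chest xy',d@[.259,.966],d@[-.966,.259])
E
```

```text
time: 35.83
tcp_pos: [587.8, 259.8, 343.9]
tool_rot: [3.142, -0.001, 1.312]
force: [1.2, 0.4, 1.4]
opening: 0.1
grip_force: 0.0
time: 36.45
tcp_pos: [594.5, 285.4, 243.2]
tool_rot: [-3.137, 0.003, 1.31]
force: [0.4, 1.1, 0.8]
opening: 0.0
grip_force: 0.0
side lid_edge tip_of 0.86 [625. 195. 290.] [320. 125.]
side drawer_handle tip_of 0.61 [572.  10.  27.] [334. 218.]
side lid_hinge tip_of 0.72 [626. 205. 263.] [319. 131.]
side chest tip_of 0.8 [604. 129.   7.] [326. 205.]
chest xy 147.57080384838855 49.07666597327591
```

```bash
python3 -m crank '[[[-0.03,0,-0.005,0,-1],[-0.054,0,-0.01,0,-1],[-0.075,0,-0.008,0,-1],[-0.093,0,-0.004,0,-1],[-0.112,0,0.003,0,-1],[-0.129,0,0.011,0,-1],[-0.145,0,0.022,0,-1],[-0.159,0,0.036,0,-1]]]'; python3 - <<'E'
from h import *
T,im=shot('side','s7.png'); fin('side',T,'lid_edge');fin('side',T,'lock_face')
E
```

```text
time: 37.7
tcp_pos: [555.9, 132.1, 210.8]
tool_rot: [3.139, -0.002, 1.31]
force: [0.9, -0.0, 2.1]
opening: 0.3
grip_force: 0.8
side lid_edge tip_of 0.96 [597.  89. 240.] [328. 150.]
side lid_edge tip_of 0.31 [725.  80.  66.] [361. 188.]
side lock_face tip_of 0.4 [606. 118. 228.] [326. 150.]
```

```bash
python3 -m crank '[[[-0.013,0,0.016,0,-1],[-0.024,0,0.032,0,-1],[-0.032,0,0.05,0,-1],[-0.038,0,0.068,0,-1],[-0.041,0,0.082,0,-1],[-0.042,0,0.092,0,-1]]]'; python3 -m crank '[[[0,0,0.003,0,-1],[0,0,0.003,0,-1]]]'; python3 -m crank '[[[0,0,0.003,0,-1],[0,0,0.003,0,-1]]]'
```

```text
time: 38.6
tcp_pos: [544.7, 92.3, 117.3]
tool_rot: [3.141, -0.0, 1.311]
force: [-0.5, -0.5, 1.6]
opening: 0.1
grip_force: 0.3
time: 38.85
tcp_pos: [544.5, 92.2, 114.6]
tool_rot: [3.141, -0.0, 1.311]
force: [0.4, 0.1, 0.9]
opening: -0.3
grip_force: 0.0
time: 39.1
tcp_pos: [544.3, 92.0, 111.4]
tool_rot: [3.142, 0.0, 1.31]
force: [0.8, -0.5, -0.7]
opening: -0.1
grip_force: 0.0
```

```bash
python3 -m crank '[[[0,0,0.003,0,-1],[0,0,0.003,0,-1]]]'; python3 -m crank '[[[0,0,0.003,0,-1],[0,0,0.003,0,-1]]]'; python3 - <<'E'
from h import *
T,im=shot('side','s8.png'); fin('side',T,'lid_edge',n=2);fin('side',T,'lock_face',n=2); T,im2=shot('wrist')
o=np.zeros((600,800,3),'u1');o[:400,:640]=im2; o[400:600,:300]=cv2.resize(im[140:240,250:400],None,fx=2,fy=2)
cv2.imwrite('pics/l8.png',o[...,::-1])
E
```

```text
time: 39.35
tcp_pos: [544.6, 92.0, 110.0]
tool_rot: [3.14, -0.001, 1.31]
force: [-9.4, 0.2, 33.2]
opening: 0.2
grip_force: 16.6
time: 39.6
tcp_pos: [544.8, 92.0, 109.5]
tool_rot: [3.139, -0.003, 1.31]
force: [-23.8, -0.9, 88.2]
opening: 0.1
grip_force: 44.1
side lid_edge tip_of 0.64 [582.  41. 124.] [332. 188.]
side lid_edge tip_of 0.16 [ 466. -505.    7.] [399. 329.]
```

View pics/l8.png

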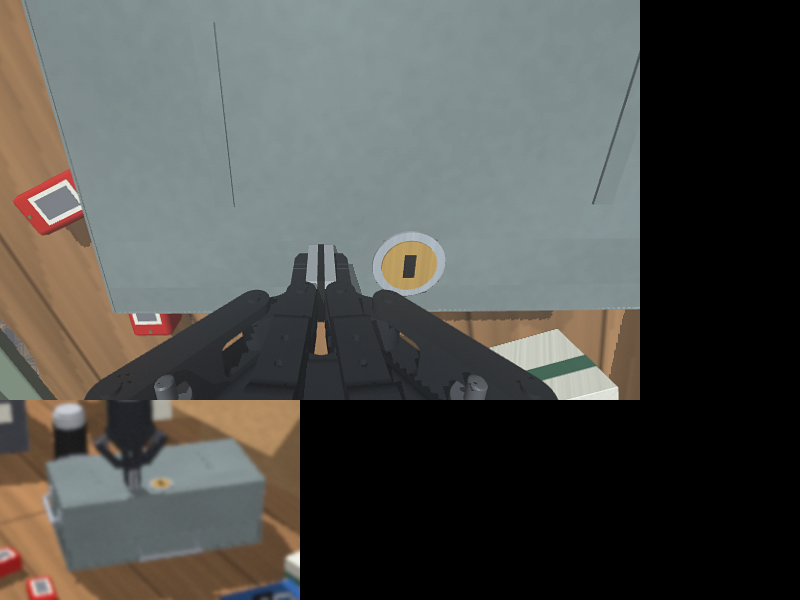

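The lid is shut: 88 N of reaction, with the side inset showing it flat and the lock plug at (409,264). The contact height shows that the shut tips stand 18 mm behind the reported TCP. I'm backing off at once and hovering over the lock to measure it.

```bash
python3 -m crank '[[[0,0,-0.02,0,-1],[0,0,-0.06,0,-1],[0,0.02,-0.11,0,-1],[0,0.049,-0.15,0,-1],[0,0.049,-0.15,0,-1]]]'
cat > lk.py <<'E'
from h import *; import sys
# measure the lock slot: dark blob inside the brass disc
def lock(x,y,z=131,fn=None):
    st=r.get_state();T,im=shot('wrist',fn); p=pix('wrist',T,[[x,y,z]])[0]
    hsv=cv2.cvtColor(im,cv2.COLOR_RGB2HSV); b=((hsv[...,0]>12)&(hsv[...,0]<32)&(hsv[...,1]>80)).astype('u1')
    yy,xx=np.mgrid[:400,:640]; b[np.hypot(xx-p[0],yy-p[1])>60]=0
    k,L,S,C=cv2.connectedComponentsWithStats(b); i=1+S[1:,4].argmax()
    cnt=max(cv2.findContours((L==i).astype('u1'),0,2)[0],key=len); fill=np.zeros_like(b); cv2.drawContours(fill,[cv2.convexHull(cnt)],-1,1,-1)
    disc=onz('wrist',T,cv2.convexHull(cnt).reshape(-1,2),z)[:,:2].astype('f4'); (cx,cy),rad=cv2.minEnclosingCircle(disc)
    dk=((im.max(2)<95)&(fill>0)).astype('u1'); k,L,S,C=cv2.connectedComponentsWithStats(dk); i=1+S[1:,4].argmax()
    c2=max(cv2.findContours((L==i).astype('u1'),0,2)[0],key=len).reshape(-1,2)
    rc=cv2.minAreaRect(onz('wrist',T,c2,z)[:,:2].astype('f4')); bb=cv2.boxPoints(rc); v=max([bb[1]-bb[0],bb[2]-bb[1]],key=np.linalg.norm); a=np.degrees(np.arctan2(v[1],v[0]))%180
    print('tcp',st['tcp_pos'].round(1),'yaw',np.degrees(st['tool_rot'][2]).round(1),'disc px',cv2.minEnclosingCircle(cnt),'disc',np.round([cx,cy,rad],1),'slot',np.round(rc[0],1),np.round(rc[1],1),'ang',round(a,1))
    return st,T,np.array(cv2.minEnclosingCircle(c2)[0])
if __name__=='__main__': lock(float(sys.argv[1]),float(sys.argv[2]),*[float(v) for v in sys.argv[3:4]],*sys.argv[4:])
E
python3 lk.py 592 78 131 w9.png; python3 - <<'E'
from h import *
T=T_cam('wrist'); 
for q in ['lock_face','chest','lid_edge']: fin('wrist',T,q,n=2)
E
```

```text
time: 40.42
tcp_pos: [593.6, 78.5, 257.7]
tool_rot: [3.137, -0.001, 1.31]
force: [0.0, 0.0, -2.1]
opening: -0.0
grip_force: 0.0
tcp [593.6  78.5 257.7] yaw 75.0 disc px ((328.5, 218.5), 41.50311279296875) disc [591.9  37.7  45.2] slot [576.1  12.5] [1.3 5.6] ang 164.9
wrist lock_face tip_of 0.92 [590.  77. 128.] [319. 188.]
wrist chest tip_of 0.75 [599. 135.  -1.] [315. 122.]
wrist lid_edge tip_of 0.66 [576.  43. 120.] [315. 217.]
```

```bash
sed -i 's/>60\]=0/>22]=0/' lk.py; python3 lk.py 591 77; python3 - <<'E'
import cv2
im=cv2.imread('pics/w9.png');print(im[188,295:345:2,::-1].tolist());print(im[170:206:2,319,::-1].tolist())
E
```

```text
tcp [590.9  79.6 254.5] yaw 75.1 disc px ((322.5, 189.0), 14.8071928024292) disc [591.5  76.3  15.4] slot [591.5  75.8] [13.   5.2] ang 75.1
[[143, 157, 158], [141, 156, 156], [136, 153, 152], [184, 195, 203], [182, 195, 206], [200, 164, 99], [202, 170, 107], [202, 171, 107], [204, 170, 107], [201, 169, 106], [215, 179, 111], [57, 61, 64], [61, 64, 64], [54, 59, 63], [208, 174, 108], [197, 167, 104], [192, 163, 103], [194, 164, 103], [205, 172, 107], [204, 167, 100], [185, 198, 209], [185, 197, 206], [139, 156, 156], [144, 160, 161], [143, 157, 159]]
[[190, 204, 213], [190, 203, 214], [186, 181, 156], [202, 170, 106], [201, 169, 107], [202, 169, 107], [130, 115, 85], [59, 62, 64], [61, 64, 64], [61, 64, 64], [61, 64, 64], [62, 64, 64], [58, 61, 63], [203, 170, 106], [198, 166, 104], [197, 166, 104], [197, 163, 95], [185, 197, 206]]
```

The lock is at (591.5, 76), with the slot at 75.1°. Now to the key.

```bash
python3 wp.py 560,-277,210,174.5
```

```text
tcp [591.   79.6 254.6] yaw 75.1 q [-0.37  0.73  0.39  1.34 -0.29  1.13 -0.2 ] t 40.675
560,-277,210,174.5 [-0.3525, 0.0618, 0.0447] 80.6
```

```bash
python3 -m crank '[[[-0.04,0.007,0,9,0],[-0.08,0.014,0.005,18,0],[-0.12,0.021,0.01,27,0],[-0.16,0.028,0.015,36,0],[-0.2,0.035,0.02,45,0],[-0.24,0.042,0.03,54,0],[-0.28,0.05,0.035,63,0],[-0.32,0.056,0.04,72,0],[-0.3525,0.062,0.045,80,0],[-0.3525,0.062,0.045,80,0],[-0.3525,0.062,0.045,80,0]]]'; python3 - <<'E'
from h import *
st=r.get_state();T,im=shot('wrist','k1.png');print(st['tcp_pos'],st['tool_rot'])
for q in ['key_center','cashbox']: fin('wrist',T,q,n=2)
for d in r.regions_of('wrist','key_center')[:2]:
    m=d['mask'];ys,xs=np.nonzero(m);print(d['score'],m.sum(),xs.min(),xs.max(),ys.min(),ys.max())
p=pix('wrist',T,[[560,-277,104]])[0].astype(int);print(p)
cv2.imwrite('pics/k1c.png',cv2.resize(im[p[1]-65:p[1]+65,p[0]-80:p[0]+80],None,fx=4.5,fy=4.5,interpolation=2)[...,::-1])
E
```

```text
time: 42.05
tcp_pos: [560.8, -276.5, 210.1]
tool_rot: [-3.141, 0.001, -0.084]
force: [-0.2, 0.9, -0.1]
opening: 42.7
grip_force: 0.0
[ 560.84202252 -276.46545696  210.05052161] [-3.14096488e+00  5.14905212e-04 -8.43392130e-02]
wrist key_center tip_of 0.64 [ 560. -278.   98.] [322. 191.]
wrist cashbox tip_of 0.74 [ 586. -282.   -3.] [323. 148.]
0.63 397 318 329 176 216
[321 192]
```

View pics/k1c.png

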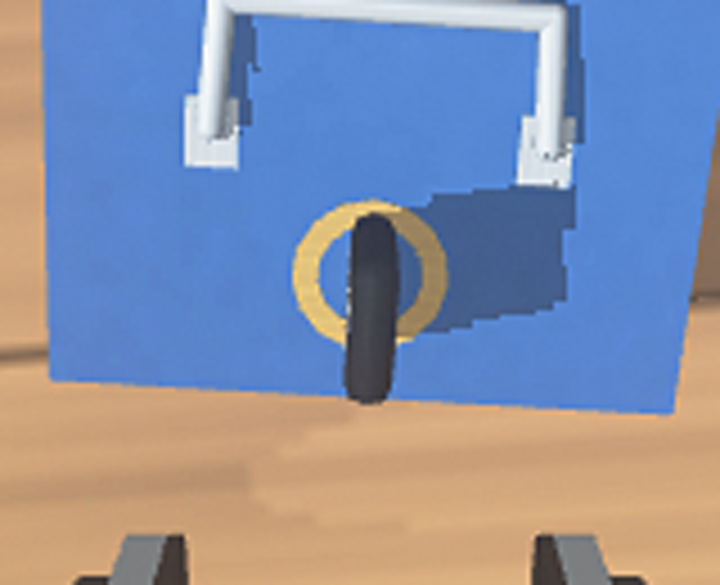

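Picture: the key bow is edge-on at crop (370,300), the brass ring is centred at (371,273), and the folded handle is above it. Now to compute the ring centre, box angle and bow position.

```bash
python3 - <<'E'
from h import *
st=r.get_state();T=T_cam('wrist');im=cv2.imread('pics/k1.png')[...,::-1]
f=lambda c:np.array(c)/4.5+[241,127]
for n,c,z in [('front edge',[[50,379],[675,412]],80),('handle',[[222,4],[560,15]],86),('ring',[[371,273]],80),('ring',[[371,273]],83),('bow low near end',[[374,213]],83),('bow top far end',[[369,403]],127)]:
    P=onz('wrist',T,f(c),z); print(n,P.round(1).tolist(), '' if len(P)<2 else np.degrees(np.arctan2(*(P[1]-P[0])[1::-1])))
hsv=cv2.cvtColor(np.ascontiguousarray(im),cv2.COLOR_RGB2HSV); b=((hsv[...,0]>15)&(hsv[...,0]<30)&(hsv[...,1]>90)).astype('u1')
yy,xx=np.mgrid[:400,:640]; b[np.hypot(xx-323,yy-188)>20]=0
for z in (80,83):
    P=onz('wrist',T,cv2.convexHull(cv2.findNonZero(b)).reshape(-1,2),z)[:,:2].astype('f4'); print(z,cv2.minEnclosingCircle(P),cv2.fitEllipse(P))
# dark bow
d=((im.max(2)<75)).astype('u1'); d[:170]=0;d[222:]=0;d[:,:305]=0;d[:,345:]=0
for y in range(176,218,6): x=np.nonzero(d[y])[0]; print(y,x.min() if len(x) else None,x.max() if len(x) else None)
E
```

```text
front edge [[537.5, -199.6, 80.0], [516.0, -350.6, 80.0]] -98.10038824634893
handle [[622.4, -252.3, 86.0], [613.9, -324.8, 86.0]] -96.65991206216987
ring [[557.6, -279.3, 80.0]] 
ring [[558.5, -279.4, 83.0]] 
bow low near end [[572.8, -281.2, 83.0]] 
bow top far end [[544.1, -277.4, 127.0]] 
80 ((557.4509887695312, -278.61810302734375), 17.886377334594727) ((557.4476928710938, -278.5816955566406), (35.31086730957031, 35.59243392944336), 170.58889770507812)
83 ((558.3524780273438, -278.6702880859375), 17.701921463012695) ((558.3492431640625, -278.6342468261719), (34.946659088134766, 35.225341796875), 170.5872802734375)
176 320 327
182 319 328
188 319 328
194 319 328
200 324 328
206 318 327
212 318 327
```

```bash
python3 -m crank '[[[-0.0022,0.0029,0.03,2.7,0],[-0.0022,0.0029,0.07,2.7,0],[-0.0022,0.0029,0.11,2.7,0],[-0.0022,0.0029,0.128,2.7,0],[-0.0022,0.0029,0.137,2.7,0],[-0.0022,0.0029,0.137,2.7,0]]]'; python3 -m crank '[[[0,0,0,0,-1],[0,0,0,0,-1],[0,0,0,0,-1],[0,0,0,0,-1]]]'; python3 - <<'E'
from h import *
s=r.get_state();print(s['tcp_pos'],np.degrees(s['tool_rot']),s['opening'],s['force'])
E
```

```text
time: 43.0
tcp_pos: [558.6, -280.1, 74.0]
tool_rot: [3.141, -0.001, -0.133]
force: [-0.3, 0.2, -0.1]
opening: 42.7
grip_force: 0.0
time: 43.5
tcp_pos: [558.7, -280.1, 74.3]
tool_rot: [3.141, -0.001, -0.133]
force: [-1.6, 1.5, 7.2]
opening: 9.1
grip_force: 58.5
[ 558.72752001 -280.07281009   74.339674  ] [ 1.79985482e+02 -6.77920163e-02 -7.61075365e+00] 9.111136249988457 [-1.55612078  1.46592512  7.18630437]
```

```bash
python3 -m crank '[[[0,0,-0.01,0,-1],[0,0,-0.02,0,-1],[0,0,-0.04,0,-1],[0,0,-0.08,0,-1],[0,0,-0.13,0,-1],[0,0,-0.17,0,-1],[0,0,-0.17,0,-1]]]'; python3 - <<'E'
from h import *
T,im=shot('wrist'); fin('wrist',T,'key_center',n=2); cv2.imwrite('pics/k2.png',cv2.resize(im[170:370,200:440],None,fx=3,fy=3,interpolation=2)[...,::-1])
E
python3 wp.py 560,-200,245 591.5,76,195,75.1
```

```text
time: 44.38
tcp_pos: [558.8, -280.7, 246.8]
tool_rot: [3.14, -0.004, -0.133]
force: [-0.6, -0.1, -0.8]
opening: 9.5
grip_force: 58.4
tcp [ 558.3 -279.9  243.7] yaw -7.6 q [ 0.12  0.86  0.74  1.25 -0.57  1.24 -0.85] t 44.475
560,-200,245 [-0.0089, -0.0794, -0.0013] 
591.5,76,195,75.1 [-0.0143, -0.3571, 0.0487] -82.7
```

View pics/k2.png

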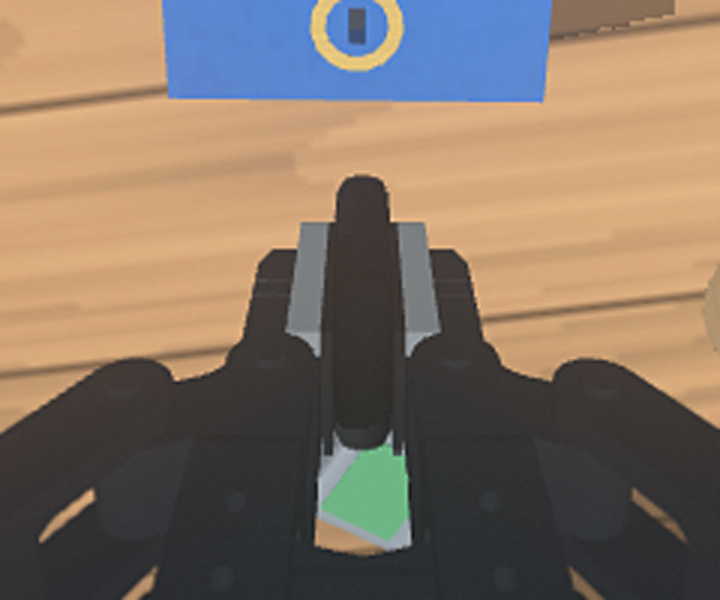

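Key out and held straight: bow at crop (362,310), and the empty keyway shows at (357,26). I can use this view to calibrate the keyway-to-tool offset.

```bash
python3 lk.py 558 -279 80; python3 lk.py 558 -279 83; python3 -m crank '[[[-0.002,-0.05,-0.01,-9,-1],[-0.004,-0.1,-0.02,-18,-1],[-0.006,-0.15,-0.03,-27,-1],[-0.008,-0.2,-0.04,-36,-1],[-0.01,-0.25,-0.048,-45,-1],[-0.012,-0.3,-0.048,-54,-1],[-0.014,-0.357,-0.048,-63,-1],[-0.014,-0.357,-0.048,-72,-1],[-0.014,-0.357,-0.048,-82.5,-1],[-0.014,-0.357,-0.048,-82.5,-1],[-0.014,-0.357,-0.048,-82.5,-1]]]'; python3 lk.py 591.5 76 131; python3 wp.py 591.5,76,291,75
```

```text
tcp [ 558.2 -279.7  243.1] yaw -7.6 disc px ((319.76666259765625, 177.5), 15.437216758728027) disc [ 557.8 -278.7   17.9] slot [ 563.2 -282.1] [0. 0.] ang 0.0
time: 45.95
tcp_pos: [591.7, 75.7, 291.1]
tool_rot: [-3.141, 0.0, 1.303]
force: [0.0, -0.5, -0.5]
opening: 8.9
grip_force: 58.5
tcp [591.7  75.7 291.1] yaw 74.6 disc px ((320.5, 177.5), 13.285429954528809) disc [591.5  76.2  15.4] slot [591.3  76. ] [13.1  5.8] ang 74.8
tcp [591.7  75.7 291.1] yaw 74.7 q [-0.37  0.71  0.42  1.27 -0.29  1.23 -0.21] t 46.0
591.5,76,291,75 [0.0003, -0.0003, 0.0001] -0.3Traceback (most recent call last):
  File "lk.py", line 15, in <module>
    if __name__=='__main__': lock(float(sys.argv[1]),float(sys.argv[2]),*[float(v) for v in sys.argv[3:4]],*sys.argv[4:])
                             ~~~~^^^^^^^^^^^^^^^^^^^^^^^^^^^^^^^^^^^^^^^^^^^^^^^^^^^^^^^^^^^^^^^^^^^^^^^^^^^^^^^^^^^^^^^^
  File "lk.py", line 10, in lock
    dk=((im.max(2)<95)&(fill>0)).astype('u1'); k,L,S,C=cv2.connectedComponentsWithStats(dk); i=1+S[1:,4].argmax()
                                                                                                 ~~~~~~~~~~~~~~^^
ValueError: attempt to get argmax of an empty sequence
```

```bash
python3 -m crank '[[[0.0008,0,0.04,-0.3,-1],[0.0008,0,0.09,-0.3,-1],[0.0008,0,0.125,-0.3,-1],[0.0008,0,0.138,-0.3,-1],[0.0008,0,0.138,-0.3,-1]]]'; for k in 1 2; do python3 -m crank '[[[0,0,0.003,0,-1],[0,0,0.005,0,-1],[0,0,0.005,0,-1]]]';done
```

```text
time: 46.62
tcp_pos: [592.1, 76.4, 153.6]
tool_rot: [-3.142, 0.0, 1.311]
force: [1.7, -1.0, 1.3]
opening: 9.0
grip_force: 58.5
time: 47.0
tcp_pos: [592.1, 76.5, 148.7]
tool_rot: [3.141, -0.0, 1.312]
force: [-0.3, 0.3, -0.3]
opening: 9.4
grip_force: 58.5
time: 47.38
tcp_pos: [591.9, 76.5, 143.2]
tool_rot: [-3.141, 0.0, 1.312]
force: [0.2, 0.4, -0.2]
opening: 8.9
grip_force: 58.5
```

```bash
for k in 1 2 3; do python3 -m crank '[[[0,0,0.002,0,-1],[0,0,0.004,0,-1],[0,0,0.004,0,-1]]]' | egrep 'tcp|force: \[';done
```

```text
tcp_pos: [591.9, 76.5, 139.2]
force: [-1.2, 0.0, 0.0]
tcp_pos: [591.9, 76.5, 135.2]
force: [0.3, 0.2, 0.1]
tcp_pos: [591.9, 76.5, 131.2]
force: [0.2, 0.3, -0.0]
```

No resistance, so the blade is going into the keyway. Continuing to the seat.

```bash
for k in 1 2 3; do python3 -m crank '[[[0,0,0.002,0,-1],[0,0,0.003,0,-1],[0,0,0.003,0,-1]]]' | egrep 'tcp|force: \[';done
```

```text
tcp_pos: [592.0, 76.5, 128.3]
force: [0.2, 0.5, -0.8]
tcp_pos: [592.0, 76.5, 125.4]
force: [-0.3, -0.2, -0.2]
tcp_pos: [592.3, 76.5, 124.7]
force: [-12.8, 0.2, 42.3]
```

Fully seated at z ≈ 125. I'll ease the pressure and turn clockwise.

```bash
python3 -m crank '[[[0,0,-0.002,0,-1],[0,0,-0.002,8,-1],[0,0,-0.002,16,-1],[0,0,-0.002,24,-1],[0,0,-0.002,32,-1],[0,0,-0.002,40,-1],[0,0,-0.002,48,-1],[0,0,-0.002,56,-1],[0,0,-0.002,62,-1],[0,0,-0.002,62,-1]]]'; python3 -c "
from h import *
s=r.get_state();print(s['wrist_torque'],np.degrees(s['tool_rot'][2]))"
python3 -m crank '[[[0,0,0,3,-1],[0,0,0,6,-1],[0,0,0,6,-1]]]'|egrep 'rot|force: \['; python3 -c "
from h import *
s=r.get_state();print(s['wrist_torque'],np.degrees(s['tool_rot'][2]))"
python3 -m crank '[[[0,0,0,2,-1],[0,0,0,4,-1],[0,0,0,4,-1]]]'|egrep 'rot|force: \['; python3 -c "
from h import *
s=r.get_state();print(s['wrist_torque'],np.degrees(s['tool_rot'][2]))"
```

```text
time: 50.88
tcp_pos: [592.4, 76.1, 125.1]
tool_rot: [3.14, -0.001, 0.228]
force: [-2.7, -2.1, 12.4]
opening: 9.1
grip_force: 60.7
[-0.50895033  0.53062689 -0.04342882] 13.078405269284822
tool_rot: [3.141, -0.002, 0.124]
force: [-1.1, -0.7, 11.7]
[-0.19382757  0.18010423 -0.00679378] 7.128879815709477
tool_rot: [3.141, -0.002, 0.055]
force: [-1.0, -1.2, 11.8]
[-0.37626494  0.15391618 -0.01234773] 3.146871907172349
```

```bash
for k in 1 2 3; do python3 -m crank '[[[0,0,0,2,-1],[0,0,0,4,-1],[0,0,0,4,-1]]]'|egrep 'force: \['; python3 -c "
from h import *
s=r.get_state();print(s['wrist_torque'].round(3),np.degrees(s['tool_rot'][2]).round(1),s['opening'],s['q'][6])"; done
```

```text
force: [-0.7, -2.8, 11.8]
[-0.646  0.336  0.09 ] -0.9 9.083262081767272 -1.1424379661173312
force: [-2.5, -4.2, 11.6]
[-0.781  0.561  0.228] -4.9 9.36639442097595 -1.1986057815799145
force: [-3.4, -3.7, 12.1]
[-0.943  0.755  0.367] -8.8 9.378377096184744 -1.2549539887311163
```

The torque climbs steadily (0.37 N m) against the stop, so the chest is locked. I'll relax within the play and draw the key out.

```bash
python3 -m crank '[[[0,0,0,-4,-1],[0,0,0,-8,-1],[0,0,-0.002,-8,-1],[0,0,-0.008,-8,-1],[0,0,-0.016,-8,-1],[0,0,-0.026,-8,-1],[0,0,-0.05,-8,-1],[0,0,-0.09,-8,-1],[0,0,-0.13,-8,-1],[0,0,-0.16,-8,-1],[0,0,-0.16,-8,-1]]]'; python3 lk.py 591.5 76 131; python3 - <<'E'
from h import *
Tw,a=shot('wrist'); T,b=shot('top'); fin('top',T,'dish',n=2);T2,c=shot('side');fin('side',T2,'dish',n=2); fin('side',T2,'lid_edge',n=1)
p=pix('wrist',Tw,[[591.5,76,131]])[0].astype(int)
o=np.zeros((560,800,3),'u1');o[:400,:400]=cv2.resize(a[p[1]-50:p[1]+50,p[0]-50:p[0]+50],(400,400),interpolation=2);o[:320,410:800]=cv2.resize(a[170:370,200:440],(390,320)); 
cv2.imwrite('pics/lk2.png',o[...,::-1])
E
python3 wp.py 591,130,290 575,379,290
```

```text
time: 54.12
tcp_pos: [592.4, 76.6, 286.6]
tool_rot: [-3.141, -0.003, -0.014]
force: [0.8, 0.3, -0.5]
opening: 8.6
grip_force: 60.0
tcp [592.4  76.6 286.6] yaw -0.8 disc px ((321.0, 179.5), 13.463011741638184) disc [591.2  76.3  15.4] slot [591.1  76.3] [13.9  5.7] ang 15.5
top dish tip_of 0.75 [578. 381.   4.] [214. 181.]
side lid_edge tip_of 0.85 [582.  38. 126.] [332. 188.]
tcp [591.8  76.6 283.9] yaw -0.8 q [-0.52  0.8   0.83  1.29 -0.58  1.3  -1.29] t 54.475
591,130,290 [-0.0016, -0.0534, -0.0061] 
575,379,290 [-0.0212, -0.3021, -0.0062]
```

View pics/lk2.png

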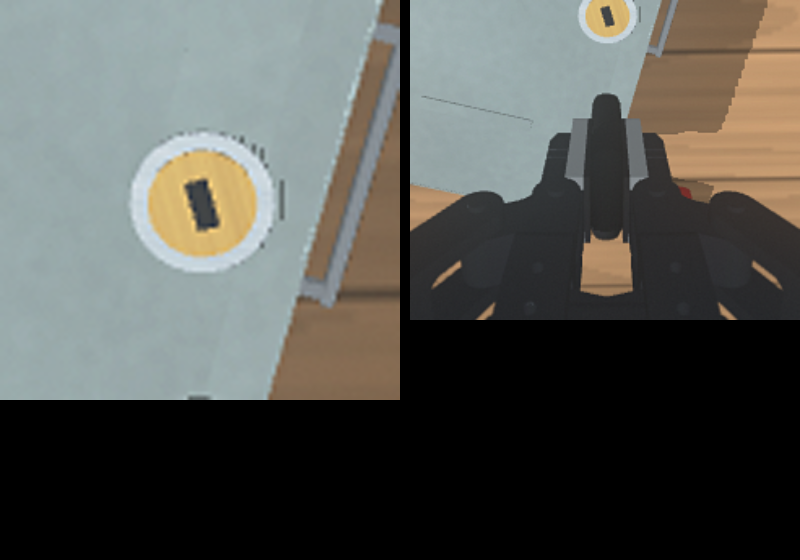

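The slot now reads 15.5°, a 59.6° turn, so the plug is at its stop. The key is out and the lid shut. On to the dish.

```bash
python3 -m crank '[[[-0.004,-0.045,0,-9,-1],[-0.008,-0.09,0,-18,-1],[-0.012,-0.135,0,-27,-1],[-0.016,-0.18,0,-36,-1],[-0.02,-0.225,0,-45,-1],[-0.025,-0.27,0,-54,-1],[-0.034,-0.303,0,-63,-1],[-0.034,-0.303,0.03,-72,-1],[-0.034,-0.303,0.08,-81,-1],[-0.034,-0.303,0.13,-90,-1],[-0.034,-0.303,0.13,-90,-1]]]'; python3 - <<'E'
from h import *
T,a=shot('wrist','di.png'); fin('wrist',T,'dish',n=2); 
E
python3 wp.py 562,380,26,89.5
```

```text
time: 55.85
tcp_pos: [561.0, 379.3, 151.7]
tool_rot: [-3.137, 0.003, 1.555]
force: [0.4, -0.2, 1.3]
opening: 9.3
grip_force: 60.0
wrist dish tip_of 0.71 [576. 377.   4.] [335. 182.]
tcp [563.  380.1 156. ] yaw 89.0 q [-0.8   0.98  0.42  1.12 -0.39  1.11 -0.39] t 55.95
562,380,26,89.5 [-0.0001, -0.0012, 0.13] -0.5
```

View pics/di.png

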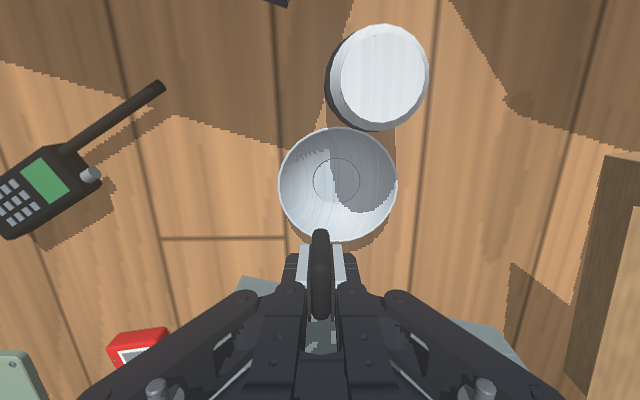

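Dish centred at (338,183), with the key hanging just short of it on the near side; the can at (380,75) is clear. I'm lowering into the dish, a bit off-centre so the key topples across it.

```bash
python3 -m crank '[[[-0.002,0,0.04,0,-1],[-0.002,0,0.08,0,-1],[-0.002,0,0.11,0,-1],[-0.002,0,0.126,0,-1],[-0.002,0,0.126,0,-1]]]'; python3 -m crank '[[[0,0,0.002,0,-1],[0,0,0.004,0,-1],[0,0,0.004,0,-1]]]'; python3 -m crank '[[[0,0,0.002,0,-1],[0,0,0.003,0,-1],[0,0,0.003,0,-1]]]'
```

```text
time: 56.58
tcp_pos: [562.7, 378.2, 29.2]
tool_rot: [3.141, -0.0, 1.555]
force: [0.2, 0.4, 0.6]
opening: 9.2
grip_force: 60.0
time: 56.95
tcp_pos: [562.4, 378.0, 24.7]
tool_rot: [3.141, -0.0, 1.556]
force: [0.5, 0.5, 0.1]
opening: 9.3
grip_force: 60.0
time: 57.32
tcp_pos: [562.5, 378.1, 21.9]
tool_rot: [3.141, -0.0, 1.556]
force: [-1.3, -0.8, 7.1]
opening: 9.1
grip_force: 61.5
```

```bash
python3 -m crank '[[[0,0,-0.001,0,-0.55],[0,0,-0.001,0,-0.5],[0,0.005,-0.001,0,-0.5],[0,0.012,-0.001,0,-0.5],[0,0.02,-0.002,0,-0.5],[0,0.028,-0.004,0,-0.5],[0,0.034,-0.02,0,-0.5],[0,0.036,-0.04,0,-0.45],[0,0.036,-0.07,0,-0.4],[0,0.036,-0.12,0,-0.4],[0,0.0,-0.16,0,-0.4],[0,0,-0.16,0,-0.4]]]'; python3 - <<'E'
from h import *
T,a=shot('wrist'); fin('wrist',T,'key_center',n=2); fin('wrist',T,'dish',n=1)
cv2.imwrite('pics/di2.png',a[...,::-1])
E
```

```text
time: 58.82
tcp_pos: [562.0, 379.3, 185.1]
tool_rot: [3.138, -0.003, 1.558]
force: [0.9, 0.7, -0.7]
opening: 25.6
grip_force: 0.0
wrist key_center tip_of 0.91 [611. 377.  21.] [362. 179.]
wrist dish tip_of 0.8 [575. 381.  -0.] [331. 172.]
```

View pics/di2.png

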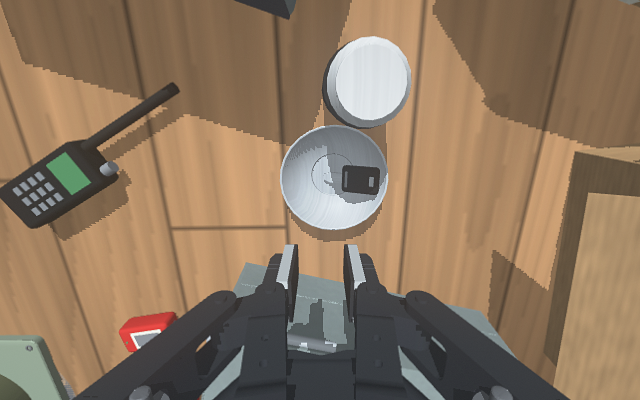

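The key lies in the dish, bow at (360,180), and the dish hasn't moved. I'll raise clear, take a last check and hand in.

```bash
python3 -m crank '[[[0,0,-0.03,0,-0.4],[0,0,-0.05,0,-0.4],[0,0,-0.05,0,-0.4]]]' | head -2; python3 - <<'E'
from h import *
T,a=shot('side','end_s.png');fin('side',T,'drawer_handle',n=1);fin('side',T,'lid_edge',n=1);fin('side',T,'adapter_1_center')
T,b=shot('top'); fin('top',T,'adapter_1_center')
o=np.zeros((560,800,3),'u1');o[:560,:640]=cv2.resize(a[90:370,160:480],None,fx=2,fy=2,interpolation=2);cv2.imwrite('pics/end.png',o[...,::-1])
E
```

```text
time: 59.35
tcp_pos: [563.2, 377.6, 231.3]
side drawer_handle tip_of 0.56 [577.   9.  27.] [335. 217.]
side lid_edge tip_of 0.66 [586.  40. 128.] [333. 187.]
```

View pics/end.png

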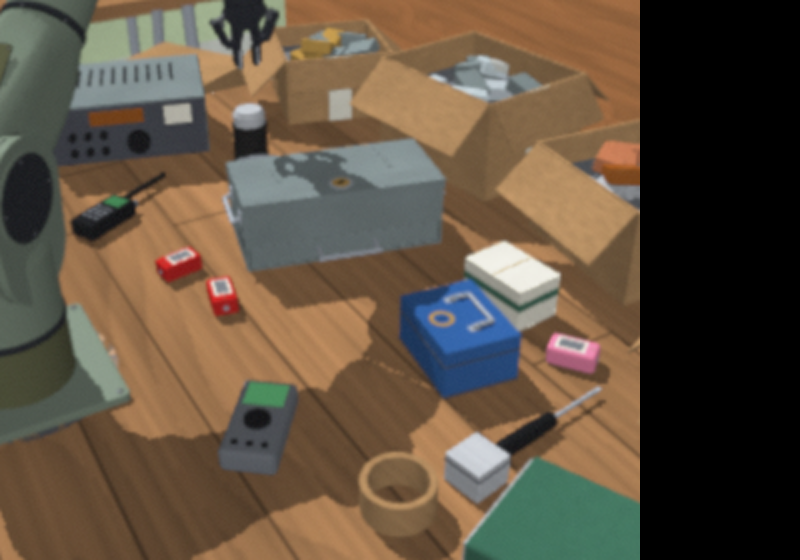

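The chest is shut with its drawer flush (335,200), no black adapters are left on the table, the cash box lock is empty, and the bystanders are where they were. Handing in.

```bash
python3 -c "
from rig import r
print(r.close_job())"
```

```text
the job is handed in; nothing more can be done
None
```

The job is handed in at about 59 s: all four black adapters are in the chest, the drawer is home, the lid is shut and locked, the key is lying in the dish, and the other things are where they were.

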